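Wind the trimmer's side table up level with its board

TASK

Bring the trimmer's side table up level with the cutting board: set the loose crank handle fully home on the square end of the table's lifting screw, then wind it clockwise (seen from above) until the table is hard up against its stop collars. Use a light hand, so that the square end is not bruised: never more than about 25 N (2.5 kg of push), whether pressing the crank on or at its grip, above all when the stop is met. Leave the table up there and the crank standing home on the shaft, and disturb nothing else on the counter.

Things in the scene. Friction and masses are not known exactly. Their poses are not given: they have to be found in the camera images.
- crank: loose steel crank handle standing on its hub, 0.44 to 0.75 kg, balanced. Origin: centre of the hub's underside, z up. Square hub 30x30 mm, 0 to 34 mm up; square socket 15.2 mm, 28 mm deep, open below, sides along x and y. Arm 20 mm wide, 32 to 42 mm up, grip on +x, weight 28 mm dia. at x -50. Above the hub a round boss, 26 mm dia., 42 to 70 mm up, good to hold it by.
- crank_grip (a point): middle of the crank's upright grip: black plastic sleeve, 22 mm dia., 45 to 102 mm above the hub's underside, 75 mm from the hub's axis (crank +x); it revolves freely on its pin, so fingers can hold it all the way round.
- lift_stand: fixed screw lift, 0.15 m high with its bridge. Origin: under the screw's axis on the counter; z up. Base 170 mm (x) by y -190 to +60, guide rods 16 mm at x +-50, bridge 140 x 44 mm with its top 136 mm up. The side table reaches out to y -206. Its vertical screw has 5 mm lead, turned clockwise from above to raise; self-locking; winding takes about 0.35 N m (5 N at the crank's grip).
- shaft_shoulder (a point): on the screw's axis, 142 mm above the counter: the flat round shoulder (36 mm dia.) from which the square end rises and on which the hub's underside rests when the crank is fully home. Fixed to the stand; does not turn with the screw.
- shaft_top (a point): centre of the top of the screw's square end, 168 mm above the counter: 14 mm across the flats, 26 mm tall, its top 3 mm chamfered to 10 mm. How the square is turned is different every time and not measured (this point does not turn): the socket goes on within about 5 degrees of any quarter turn, else it stays up on the chamfer.
- table_edge (a point): middle of the top edge of the side table's far end (the trimmer's side), 206 mm from the screw's axis; it rises and falls with the table, 5 mm per turn of the screw. Starts 65 to 71 mm above the counter; 80 mm, level with the trimmer's board, when the table's carriage is hard up against the two stop collars (28 mm dia.) on the guide rods. The stop is rigid.
- trimmer: fixed lever paper trimmer next to the side table, on its -y side: white board 360 x 260 mm, top 80 mm above the counter, blade arm along its far -y edge up to about 125 mm. Origin under the board's middle, x along the blade.
- stapler: black stapler, 150 x 38 x 59 mm, bystander; origin centre of its underside, length along x.
- hole_punch: two-hole punch, 100 x 115 x 80 mm, bystander; origin centre of its underside.
- tape_dispenser: grey tape dispenser, 150 x 55 x 86 mm, bystander; origin centre of its underside, length along x.
Mind the look-alikes: they are no part of the job. Of the things like the crank, leave any that is red; of the rest the smaller one is meant.

How it is judged (in metres and radians):
On the way, in this order (a step that is already met when the one before it is completed fails the run):
1. the crank is fully home on the square end, upright, with the table still well below its stop (horizontal distance between crank and shaft_shoulder below 0.003 m and z of crank in the frame of shaft_shoulder below 0.004 m and angle between crank's own z axis and vertical below 0.08 rad and z of table_edge in the frame of shaft_shoulder below -0.068 m), for 0.2 s.
2. the table is wound up against its stop collars with the crank still home (z of table_edge in the frame of shaft_shoulder above -0.0623 m and z of crank in the frame of shaft_shoulder below 0.006 m and horizontal distance between crank and shaft_shoulder below 0.004 m), for 0.2 s.
At the end, for the whole second after the job is handed in: The side table stands within 0.3 mm (a sixteenth of a turn) of its stop, level with the trimmer board, and the released crank sits upright and at rest on the square end, its hub within 4 mm of the shoulder and 3 mm of the shaft's axis (z of table_edge in the frame of shaft_shoulder above -0.0623 m and horizontal distance between crank and shaft_shoulder below 0.003 m and z of crank in the frame of shaft_shoulder below 0.004 m and angle between crank's own z axis and vertical below 0.08 rad and linear speed of crank below 0.02 m/s); the robot touches nothing.
It fails at once if the crank wrenches the square end: over 550 N of contact on its flats in all, which is some 27 N at the crank's grip (contact force between crank and lift_stand above 550 N).
It fails at once if the crank is rammed down on the end of the shaft: over 60 N of contact while it is not yet on (z of crank in the frame of shaft_shoulder above 0.0235 m and contact force between crank and lift_stand above 60 N).
It fails at once if the crank is knocked over (angle between crank's own z axis and vertical above 0.6 rad).
It fails at once if another thing on the counter is moved more than 20 mm (distance of any of stapler, hole_punch, tape_dispenser from where it was at the start of the episode above 0.02 m).
It also fails if it takes over 72 s, if anything falls off the work surface, if the arm or the gripper's body presses on something with over 40 N, if the wrist force passes 120 N, or if a joint passes its speed limit or range.

ROBOT

A 7-joint arm with a two-finger parallel gripper is mounted at the origin on the work surface. World frame = base frame: x ahead of the robot, y to its left, z up, the work surface at z = 0. Lengths are in m, angles in degrees, forces in N, time in s.
With the tool pointing down it reaches from about 0.425 to 0.875 m from the base axis. Payload 4.7 kg.
Tool frame: the origin (TCP) lies between the finger pads; the fingertips stand 8 mm ahead of it and the grasp point (between the pads) lies 11 mm behind it; x points along the fingers, z is the direction in which the jaws open and shut, and the axes are right-handed (so a half turn about x gives the same grasp; the last joint's range is limited). The gripper opens to 87 mm and grips with 3 to 60 N. Pads are 19 mm wide; open, the fingers measure 117 mm over their backs; the gripper's body (75 mm by 190 mm) begins 51 mm behind the grasp point.
Start: joints at [75.235, 18.392, -4.016, 83.108, 1.295, 78.541, -3.26], TCP at [0.174, -0.626, 0.231] pointing down, gripper open.
Joint ranges: [-163.93, 163.93], [-17.29, 119.83], [-79.2, 71.16], [3.27, 140.29], [-89.18, 269.18], [5.43, 117.66], [-154.24, 154.24]. Speed limits (degrees/s): [147.25, 147.25, 180, 180, 180, 180, 180].

INTERFACE

Orientations are given as [roll, pitch, yaw] about the fixed x, y, z axes, in that order (R = Rz(yaw) Ry(pitch) Rx(roll)).
In Python, from cell import telemetry, vision, sign_off gives the robot as it stands. The module is installed in compiled form; this text tells all that it offers.
- The arm moves only by the tool drive_tool, never from a script. Its arguments are lists of equal length, an entry for each row: "offset": the shift along the tool's x, y, z in m, a list of three; "angular": the turn, a rotation vector about the tool's x, y, z in rad, a list of three. A call has 1 to 10 rows; each row is the pose to reach, as a shift and turn from the pose measured when the call began, along the tool's axes at that moment; what a row does not reach only later rows make up. A row lasts 1/8 s, in which the tool goes at most 62.5 mm and 10.7 degrees, less where a joint would pass 70% of its speed; a pose out of reach is approached as far as the arm can. A call with a gripper value outside its range is refused whole. "fingers" is the closure, from -1 (fully open) to 1 (shut), set as the call begins (left out, the last holds). The fingers move at their own pace and stop on an object; "squeeze" is the grip in N (left out, the last holds). Time passes only in rows, so rows that repeat a pose let the fingers close. It gives the time, the measured TCP pose, the force and the opening at its end, in the units of the state.
- telemetry.get_obs(): the state, without advancing time (a new reading comes with each control period).
- vision.read_camera(name): name is "scene" or "top"; returns a dict with "pixels" (400x640x3 uint8, red, green, blue), "intrinsics" (3x3 intrinsics, pixels), "world_from_camera" (4x4, takes a point from camera to world coordinates). Camera axes: x right, y up, looking along -z (the intrinsics and any distortion apply to the point x, -y, -z); pixel columns grow to the right and rows downward; lengths in m; the calibration is good to about 2 mm. A picture is of the moment at which its call begins. There is no depth.
- sign_off(): hands the job in, once; it reports no verdict.
The state is a dict: "time_s": time; "qpos": joint angles; "joint_velocities": joint speeds; "effort": joint torques, N m; "tool_pos": TCP position; "tool_rot": TCP orientation; "force": force on the tool from outside, world axes, zero at the start; "wrist_torque": the same for the moment, N m; "grip_width": finger opening in m.
Only numpy, scipy, OpenCV 4.12 (cv2) and the standard library are available. Lean on these libraries where they do the work, as an engineer would, in place of code of your own. Each camera call takes 0.05 s, during which the arm holds its last target.

## Working session

There is one attempt and no reset: what is moved stays moved. The work goes in short steps, Python scripts to look and compute and a tool call to move; the robot and the scene stay as the last step left them, time stands still between calls to the robot, and variables do not carry over. Pictures are saved under pics/ and viewed, and the job is handed in when it is done.

Besides the shell and the picture viewer there is one more tool, called after ">>>" by a JSON object that holds its "op" and its "data". drive_tool: Moves the arm, as the interface text tells. Its arguments: {"type":"object","properties":{"offset":{"type":"array"},"angular":{"type":"array"},"fingers":{"type":"number"},"squeeze":{"type":"number"}},"required":["offset","angular"]}

```bash
mkdir -p pics
cat > h.py <<'E'
import numpy as np, cv2
from cell import telemetry, vision, sign_off
def snap(n):
    o={}
    for c in ("scene","top"):
        d=vision.read_camera(c); np.savez(f"pics/{n}_{c}.npz",p=d["pixels"],K=d["intrinsics"],T=d["world_from_camera"])
        cv2.imwrite(f"pics/{n}_{c}.png",d["pixels"][:,:,::-1]); o[c]=d
    return o
def load(n,c): return np.load(f"pics/{n}_{c}.npz")
def ray(d,u,v):
    K,T=d["K"],d["T"]; r=np.linalg.inv(K)@[u,v,1]; r=T[:3,:3]@np.array([r[0],-r[1],-r[2]]); return T[:3,3],r
def onz(d,u,v,z):
    o,r=ray(d,u,v); return o+r*(z-o[2])/r[2]
def proj(d,P):
    K,T=d["K"],d["T"]; c=T[:3,:3].T@(np.array(P)-T[:3,3]); q=K@[c[0],-c[1],-c[2]]; return q[:2]/q[2]
def crop(n,c,u0,v0,u1,v1,s,out):
    p=load(n,c)["p"][v0:v1,u0:u1,::-1]; cv2.imwrite(f"pics/{out}.png",cv2.resize(p,None,fx=s,fy=s,interpolation=cv2.INTER_CUBIC))
E
python3 - <<'E'
from h import *
o=snap("a")
for c in o: print(c,o[c].keys(),o[c]["intrinsics"].tolist(),o[c]["world_from_camera"].round(4).tolist())
print(telemetry.get_obs())
E
```

```text
scene dict_keys(['pixels', 'intrinsics', 'world_from_camera']) [[373.10182485642144, 0.0, 310.7932941216022], [0.0, 373.10182485642144, 197.6045601619263], [0.0, 0.0, 1.0]] [[0.1411, -0.7931, 0.5925, 1.2001], [0.99, 0.1174, -0.0786, -0.012], [-0.0073, 0.5976, 0.8017, 1.0593], [0.0, 0.0, 0.0, 1.0]]
top dict_keys(['pixels', 'intrinsics', 'world_from_camera']) [[372.39092143309006, 0.0, 328.5960574191182], [0.0, 372.39092143309006, 200.38298277632], [0.0, 0.0, 1.0]] [[0.0334, 0.9786, -0.2029, 0.3057], [-0.9994, 0.0332, -0.0045, 0.0588], [0.0024, 0.203, 0.9792, 1.1362], [0.0, 0.0, 0.0, 1.0]]
{'time_s': 0.1, 'qpos': array([75.23383955, 18.43526144, -4.01689349, 83.16620465,  1.29614074,
       78.54175369, -3.25910673]), 'joint_velocities': array([-0.02029999, -0.0966368 , -0.0969249 , -0.21048225, -0.06531896,
        0.0102876 , -0.03354096]), 'effort': array([ 7.46634464e-05, -4.92571235e+01, -4.05735746e-01, -3.13398421e+01,
       -6.40459196e-02,  3.94616753e-02,  5.79726816e-05]), 'tool_pos': array([ 0.1743475 , -0.62568955,  0.22958094]), 'tool_rot': array([-176.43506774,   89.90189063,  109.14306279]), 'force': array([-0.29858891,  0.31480707,  0.42519908]), 'wrist_torque': array([ 0.02337899, -0.0056207 ,  0.02370764]), 'grip_width': 0.08687292755472058}
```

View pics/a_scene.png

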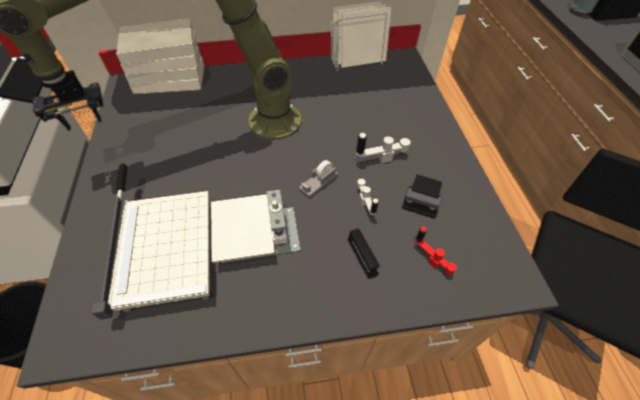

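View pics/a_top.png

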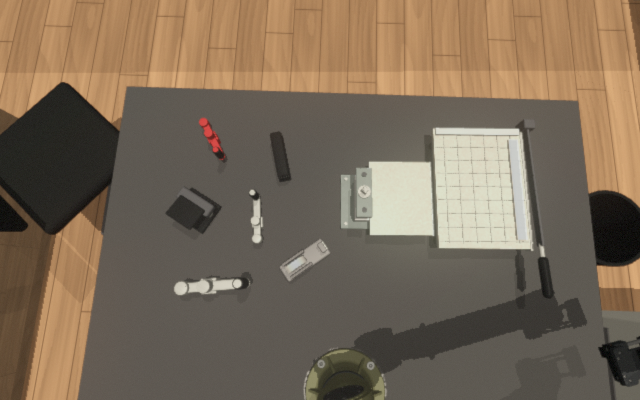

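The grey cranks sit at top px (256,215), the smaller, and (210,286), the larger. The red one is at (212,138) and the stand's screw at about (364,191). The target is the smaller grey crank, so I'll zoom in on it.

Run:
```python
from h import *
crop("a","top",215,175,295,255,9,"a1"); crop("a","top",325,150,405,240,8,"a2"); crop("a","scene",330,160,400,230,10,"a3"); crop("a","scene",200,170,310,270,7,"a4")
```

```text
(no output)
```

View pics/a1.png

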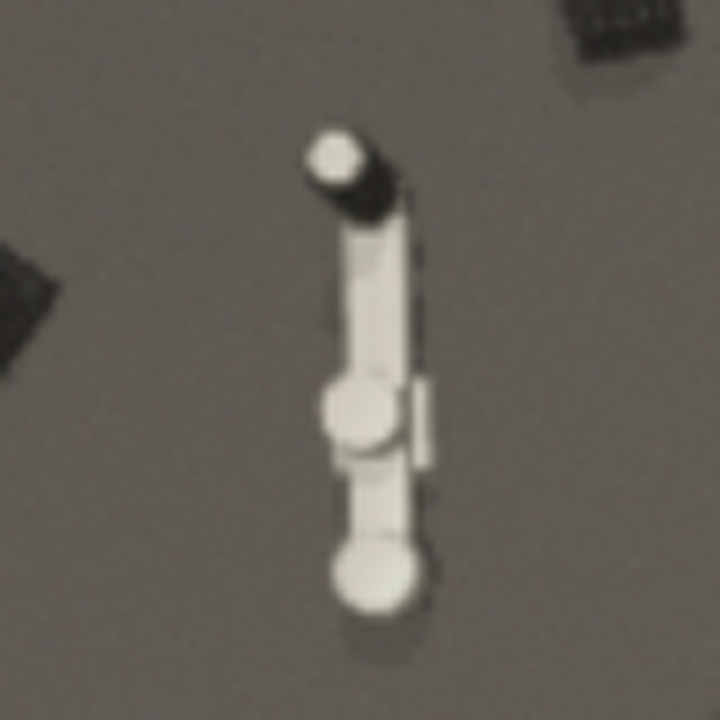

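View pics/a2.png

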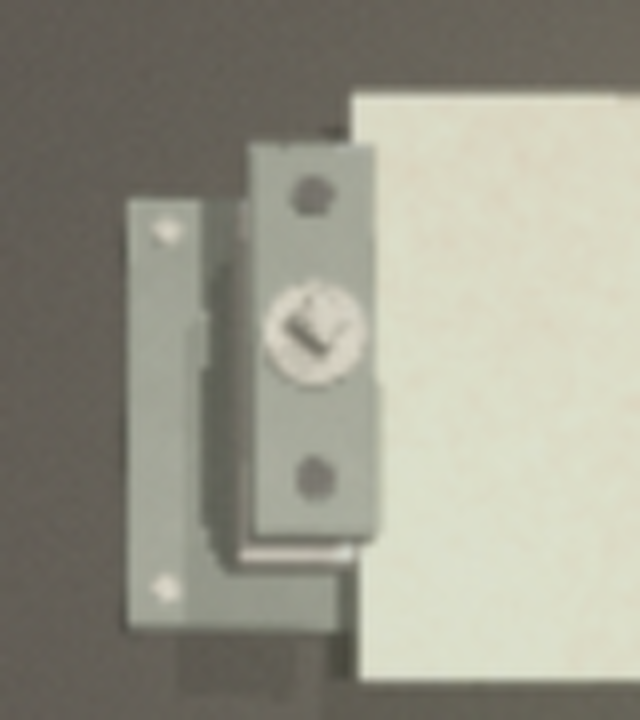

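View pics/a3.png

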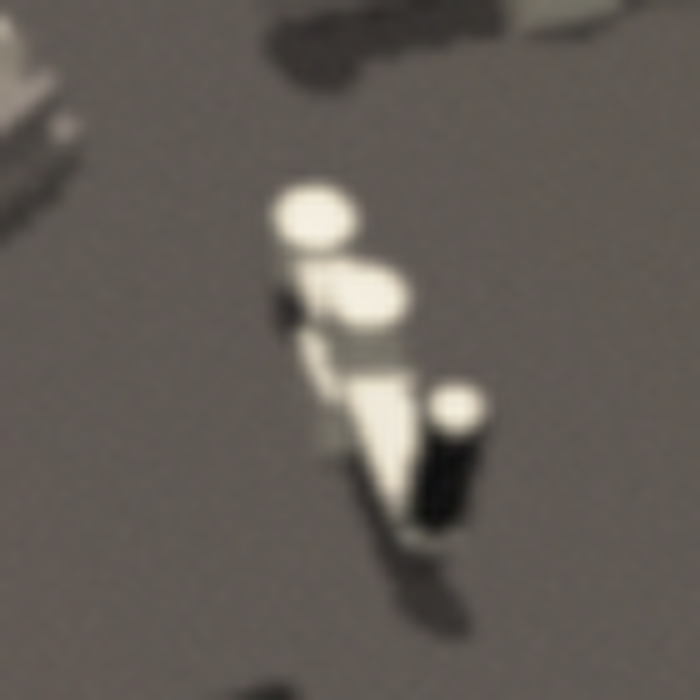

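View pics/a4.png

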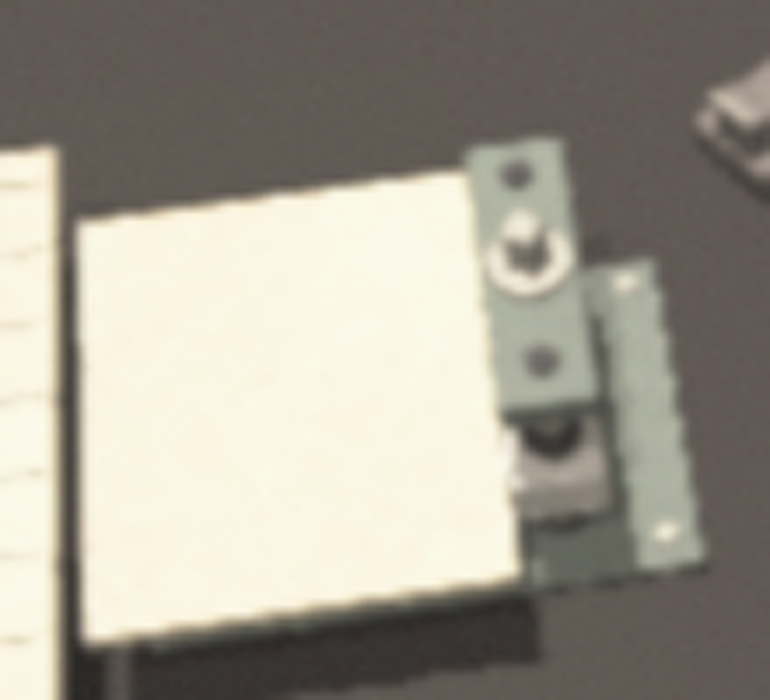

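Run:
```python
from h import *
T=load("a","top");S=load("a","scene")
def tri(a,b):
    o1,r1=ray(T,*a);o2,r2=ray(S,*b); A=np.stack([r1,-r2],1); t=np.linalg.lstsq(A,o2-o1,rcond=None)[0]
    p,q=o1+r1*t[0],o2+r2*t[1]; return ((p+q)/2).round(4),(np.linalg.norm(p-q)*1e3).round(1)
def c(u0,v0,s,u,v): return (u0+(u+.5)/s-.5, v0+(v+.5)/s-.5)
t=lambda u,v:c(215,175,9,u,v); s=lambda u,v:c(330,160,10,u,v)
print("boss",tri(t(360,412),s(370,295)),onz(T,*t(360,412),.07),onz(S,*s(370,295),.07))
print("pin",tri(t(335,157),s(457,407)),onz(T,*t(335,157),.106))
print("wt",tri(t(376,574),s(315,217)))
t=lambda u,v:c(325,150,8,u,v); s=lambda u,v:c(200,170,7,u,v)
print("sh",tri(t(315,333),s(529,252)),onz(T,*t(315,333),.142),onz(S,*s(529,252),.142))
# bridge top corners z .136
for uv in [(248,143),(374,145),(378,537),(256,537)]: print(onz(T,*t(*uv),.136).round(4))
for uv in [(312,196),(315,478)]: print('rod',onz(T,*t(*uv),.136).round(4))
crop("a","top",354,181,374,201,36,"b1"); crop("a","scene",263,193,287,217,30,"b2")
```

```text
boss (array([0.4606, 0.2756, 0.0695]), np.float64(0.2)) [0.46052103 0.27561614 0.07      ] [0.46092733 0.27537102 0.07      ]
pin (array([0.536 , 0.2819, 0.1063]), np.float64(0.4)) [0.53606243 0.28215214 0.106     ]
wt (array([0.4105, 0.2701, 0.0513]), np.float64(0.5))
sh (array([ 0.5396, -0.0325,  0.1467]), np.float64(0.6)) [ 0.54071513 -0.03260371  0.142     ] [ 0.53613134 -0.03286449  0.142     ]
[ 0.6095 -0.0088  0.136 ]
[ 0.6103 -0.0528  0.136 ]
[ 0.4717 -0.0556  0.136 ]
[ 0.4703 -0.0141  0.136 ]
rod [ 0.5911 -0.0314  0.136 ]
rod [ 0.4913 -0.0339  0.136 ]
```

View pics/b1.png

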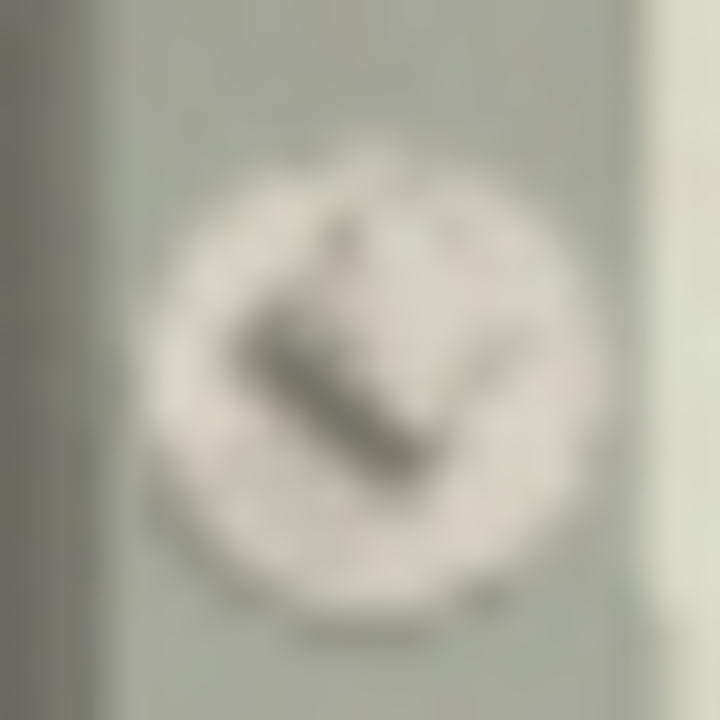

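View pics/b2.png

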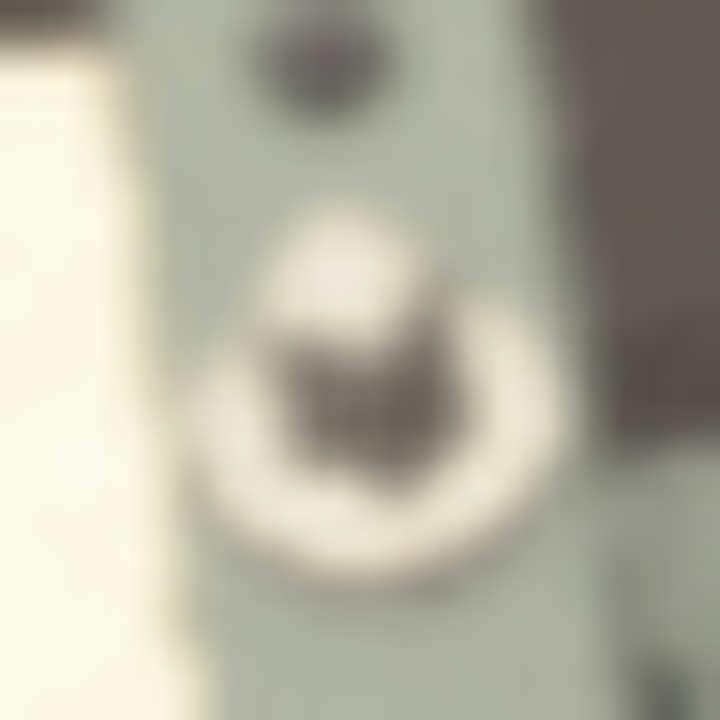

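Run:
```python
from h import *
T=load("a","top");S=load("a","scene")
def c(u0,v0,s,u,v): return (u0+(u+.5)/s-.5, v0+(v+.5)/s-.5)
print(onz(T,*c(354,181,36,375,382),.142),onz(S,*c(263,193,30,372,425),.142))
tiles=[]
for cam,u0,v0,s,im,off in (("T",354,181,18,T,0),("S",263,193,15,S,0)):
  row=[]
  C=onz(im,*(c(354,181,36,375,382) if cam=="T" else c(263,193,30,372,425)),.142)[:2]
  n=20 if cam=="T" else 24
  base=cv2.resize(im["p"][v0:v0+n,u0:u0+n,::-1],(360,360),interpolation=cv2.INTER_CUBIC)[:, :]
  for yaw in (40,50,60,):
    g=base.copy()
    def P(r,a,z):
      a=np.radians(a); q=proj(im,[C[0]+r*np.cos(a),C[1]+r*np.sin(a),z]); return (((q+.5-[u0,v0]))*s-.5).round().astype(int)
    for r,z in ((.0099,.142),(.0099,.165),(.00707,.168)):
      cv2.polylines(g,[np.array([P(r,yaw+45+90*k,z) for k in range(4)])],True,(0,0,255),1)
    cv2.polylines(g,[np.array([P(.018,a,.142) for a in range(0,360,10)])],True,(255,0,0),1)
    row.append(g[50:330,30:290])
  tiles.append(np.hstack(row))
cv2.imwrite("pics/c.png",np.vstack(tiles))
```

```text
[ 0.54089038 -0.0325822   0.142     ] [ 0.54013996 -0.03388761  0.142     ]
```

View pics/c.png

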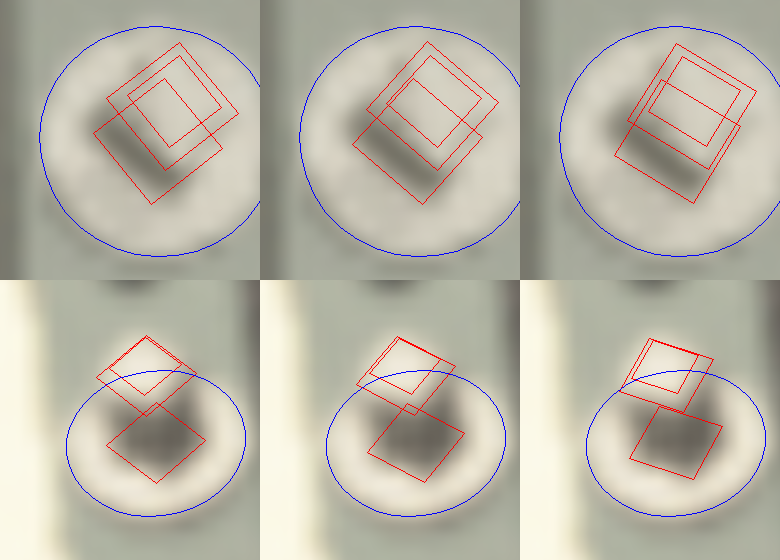

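```bash
cat > fit.py <<'E'
from h import *
from scipy.optimize import nnls
T=load("a","top");S=load("a","scene")
SS=12
def render(im,box,C,yaw):
    u0,v0,n=box; L=[]
    lab=np.zeros((n*SS,n*SS),np.uint8)
    def P(r,a,z):
        a=np.radians(a); q=proj(im,[C[0]+r*np.cos(a),C[1]+r*np.sin(a),z]); return ((q+.5-[u0,v0])*SS-.5)
    def poly(pts,l): cv2.fillConvexPoly(lab,np.round(np.array(pts)).astype(np.int32),l)
    poly([P(.018,a,.142) for a in range(0,360,10)],1)
    cam=im["T"][:3,3]
    for k in range(4):
        a=yaw+90*k; nx=np.array([np.cos(np.radians(a)),np.sin(np.radians(a)),0])
        ctr=np.array([C[0],C[1],.15])+.007*nx
        if nx@(cam-ctr)>0: poly([P(.0099,a-45,.142),P(.0099,a+45,.142),P(.0099,a+45,.165),P(.0099,a-45,.165)],2+k)
    for k in range(4):
        a=yaw+90*k
        poly([P(.0099,a-45,.165),P(.0099,a+45,.165),P(.00707,a+45,.168),P(.00707,a-45,.168)],6+k)
    poly([P(.00707,yaw+45+90*k,.168) for k in range(4)],10)
    return lab
def cost(im,box,C,yaw,ret=False):
    u0,v0,n=box; lab=render(im,box,C,yaw)
    obs=im["p"][v0:v0+n,u0:u0+n].astype(float).mean(2)
    M=[]
    for l in range(11):
        m=(lab==l).astype(np.float32)
        if m.sum()<20: continue
        m=cv2.GaussianBlur(m,(0,0),SS*0.6); M.append(m.reshape(n,SS,n,SS).mean((1,3)))
    fg=np.zeros(lab.shape,np.float32); fg[lab>0]=1
    cov=fg.reshape(n,SS,n,SS).mean((1,3)); w=cov>0.5
    A=np.stack([m[w] for m in M],1); b=obs[w]
    A2=np.vstack([A,np.eye(A.shape[1])*.3]); b2=np.r_[b,np.full(A.shape[1],b.mean())*.3]
    x=np.linalg.lstsq(A2,b2,rcond=None)[0]
    return np.mean((A@x-b)**2)
if __name__=="__main__":
    tb=(354,181,20);sb=(263,193,24)
    for im,box,C0 in ((T,tb,(.5409,-.0326)),(S,sb,(.5401,-.0339))):
        for yaw in range(0,90,4):
            best=min((cost(im,box,(C0[0]+dx,C0[1]+dy),yaw),dx,dy) for dx in np.arange(-.002,.0021,.001) for dy in np.arange(-.002,.0021,.001))
            print(yaw,np.round(best[0],1),best[1:])
E
python3 fit.py
```

```text
0 163.4 (np.float64(0.0), np.float64(0.0))
4 162.3 (np.float64(0.0), np.float64(0.0))
8 162.1 (np.float64(0.0), np.float64(0.0))
12 154.5 (np.float64(0.0), np.float64(0.0))
16 146.9 (np.float64(0.0), np.float64(0.0))
20 135.2 (np.float64(0.0), np.float64(0.0))
24 119.9 (np.float64(0.0), np.float64(0.0))
28 106.5 (np.float64(0.0), np.float64(0.0))
32 92.0 (np.float64(0.0), np.float64(0.0))
36 76.8 (np.float64(0.0), np.float64(0.0))
40 65.3 (np.float64(0.0), np.float64(0.0))
44 57.4 (np.float64(0.0), np.float64(0.0))
48 54.6 (np.float64(0.001), np.float64(0.0))
52 55.8 (np.float64(0.001), np.float64(0.0))
56 62.8 (np.float64(0.001), np.float64(0.0))
60 79.1 (np.float64(0.001), np.float64(0.0))
64 92.6 (np.float64(0.0), np.float64(0.0))
68 115.2 (np.float64(0.0), np.float64(0.0))
72 131.8 (np.float64(0.0), np.float64(0.001))
76 137.8 (np.float64(0.0), np.float64(0.0))
80 142.6 (np.float64(0.0), np.float64(0.0))
84 151.3 (np.float64(0.0), np.float64(0.0))
88 157.0 (np.float64(0.0), np.float64(0.0))
0 168.8 (np.float64(-0.001), np.float64(0.001))
4 160.4 (np.float64(-0.001), np.float64(0.
[... 237 characters left out ...]
 (np.float64(0.0), np.float64(0.0))
32 85.0 (np.float64(0.0), np.float64(0.0))
36 84.1 (np.float64(0.0), np.float64(0.0))
40 85.0 (np.float64(0.0), np.float64(0.0))
44 88.4 (np.float64(0.0), np.float64(0.0))
48 86.5 (np.float64(0.0), np.float64(0.001))
52 82.9 (np.float64(0.0), np.float64(0.0))
56 79.9 (np.float64(0.0), np.float64(0.001))
60 71.6 (np.float64(0.0), np.float64(0.001))
64 69.9 (np.float64(0.0), np.float64(0.001))
68 67.0 (np.float64(0.0), np.float64(0.001))
72 67.0 (np.float64(0.0), np.float64(0.001))
76 73.9 (np.float64(0.0), np.float64(0.001))
80 85.8 (np.float64(0.0), np.float64(0.0))
84 98.0 (np.float64(-0.001), np.float64(0.0))
88 145.5 (np.float64(0.0), np.float64(0.001))
```

```bash
cat >> h.py <<'E'
from scipy.spatial.transform import Rotation as Ro
import json
def cur():
    s=telemetry.get_obs(); return s,np.array(s["tool_pos"]),Ro.from_euler("xyz",s["tool_rot"],degrees=True)
def down(az):
    a=np.radians(az); z=np.array([np.cos(a),np.sin(a),0]); x=np.array([0,0,-1.]); y=np.cross(z,x); return Ro.from_matrix(np.stack([x,y,z],1))
def jawaz(R):
    z=R.as_matrix()[:,2]; return np.degrees(np.arctan2(z[1],z[0]))
def plan(poses):
    s,p,R=cur(); off=[];an=[]
    for q,az in poses:
        off.append([round(float(v),4) for v in R.inv().apply(np.array(q)-p)]); an.append([round(float(v),3) for v in (R.inv()*down(az)).as_rotvec()])
    print('offset',json.dumps(off)); print('angular',json.dumps(an))
def st():
    s,p,R=cur(); print('t',round(s["time_s"],2),'p',p.round(4),'az',jawaz(R).round(1),'tilt',np.degrees(np.arccos(-R.as_matrix()[2,0])).round(2),'q',s["qpos"].round(0),'F',s["force"].round(1),'M',s["wrist_torque"].round(2),'w',round(s["grip_width"],4))
E
python3 - <<'E'
from h import *
st()
E
```

```text
t 0.1 p [ 0.1743 -0.6257  0.2296] az -74.4 tilt 0.1 q [75. 18. -4. 83.  1. 79. -3.] F [-0.3  0.3  0.4] M [ 0.02 -0.01  0.02] w 0.0869
```

Run:
```python
from h import *
W=np.array([[.1743,-.6257,.2296],[.42,-.48,.25],[.58,-.25,.26],[.6,0,.26]])
d=np.r_[0,np.cumsum(np.linalg.norm(np.diff(W,axis=0),axis=1))]; 
P=[]
for k in range(1,11):
    t=d[-1]*k/10; P.append(([np.interp(t,d,W[:,i]) for i in range(3)],-74.4+ 80*k/10))
print(d); plan(P)
```

```text
[0.         0.28637936 0.56673628 0.817535  ]
offset [[-0.0058, 0.0787, -0.0212], [-0.0116, 0.1574, -0.0425], [-0.0174, 0.2362, -0.0637], [-0.0217, 0.307, -0.1003], [-0.0246, 0.37, -0.1524], [-0.0274, 0.433, -0.2044], [-0.03, 0.4935, -0.2582], [-0.0299, 0.5217, -0.3349], [-0.0298, 0.5499, -0.4117], [-0.0296, 0.578, -0.4884]]
angular [[-0.14, -0.002, -0.0], [-0.28, -0.002, -0.0], [-0.419, -0.002, -0.0], [-0.559, -0.002, -0.0], [-0.699, -0.002, -0.0], [-0.838, -0.002, -0.001], [-0.978, -0.002, -0.001], [-1.117, -0.002, -0.001], [-1.257, -0.002, -0.001], [-1.397, -0.001, -0.001]]
```

>>> {"op": "drive_tool", "data": {"offset": [[-0.006, 0.079, -0.021], [-0.012, 0.157, -0.042], [-0.017, 0.236, -0.064], [-0.022, 0.307, -0.1], [-0.025, 0.37, -0.152], [-0.027, 0.433, -0.204], [-0.03, 0.4935, -0.258], [-0.03, 0.522, -0.335], [-0.03, 0.55, -0.412], [-0.03, 0.578, -0.488]], "angular": [[-0.14, 0, 0], [-0.28, 0, 0], [-0.42, 0, 0], [-0.56, 0, 0], [-0.7, 0, 0], [-0.84, 0, 0], [-0.98, 0, 0], [-1.12, 0, 0], [-1.257, 0, 0], [-1.397, 0, 0]], "fingers": -1, "squeeze": 20}}

```text
time_s: 1.35
tool_pos: [0.5619, -0.1684, 0.2579]
tool_rot: [110.8, 89.9, 116.7]
force: [-0.0, -0.3, 0.0]
grip_width: 0.087
```

Run:
```python
from h import *
st()
s,p,R=cur(); a0=jawaz(R)
W=np.array([p,[.60,0,.26],[.56,.15,.25],[.4607,.2755,.2]])
d=np.r_[0,np.cumsum(np.linalg.norm(np.diff(W,axis=0),axis=1))]
P=[]
for k in range(1,11):
    t=d[-1]*min(1,k/9); P.append(([np.interp(t,d,W[:,i]) for i in range(3)],a0+(95.4-a0)*k/10))
print(d); plan(P)
```

```text
t 1.35 p [ 0.5619 -0.1684  0.2579] az 5.9 tilt 0.13 q [ 43.  13. -33.  89.   7.  80.  15.] F [-0.  -0.3  0. ] M [-0.01 -0.16 -0.03] w 0.087
[0.         0.17265939 0.32822288 0.49588546]
offset [[-0.0006, 0.0522, 0.0176], [-0.0012, 0.1044, 0.0352], [-0.0018, 0.1566, 0.0528], [0.0013, 0.2106, 0.0477], [0.005, 0.2649, 0.0391], [0.0092, 0.3188, 0.0296], [0.0257, 0.3631, 0.0013], [0.0423, 0.4075, -0.0269], [0.0588, 0.4518, -0.0551], [0.0588, 0.4518, -0.0551]]
angular [[-0.156, -0.001, -0.002], [-0.312, -0.0, -0.002], [-0.469, -0.0, -0.002], [-0.625, -0.0, -0.002], [-0.781, 0.0, -0.002], [-0.937, 0.0, -0.002], [-1.094, 0.0, -0.002], [-1.25, 0.001, -0.002], [-1.406, 0.001, -0.002], [-1.562, 0.001, -0.002]]
```

>>> {"op": "drive_tool", "data": {"offset": [[0, 0.052, 0.018], [-0.001, 0.104, 0.035], [-0.002, 0.157, 0.053], [0.001, 0.211, 0.048], [0.005, 0.265, 0.039], [0.009, 0.319, 0.03], [0.025, 0.363, 0.001], [0.042, 0.4075, -0.027], [0.0588, 0.4518, -0.0551], [0.0588, 0.4518, -0.0551]], "angular": [[-0.156, 0, -0.002], [-0.312, 0, -0.002], [-0.469, 0, -0.002], [-0.625, 0, -0.002], [-0.781, 0, -0.002], [-0.937, 0, -0.002], [-1.094, 0, -0.002], [-1.25, 0.001, -0.002], [-1.406, 0.001, -0.002], [-1.562, 0.001, -0.002]]}}

```text
time_s: 2.6
tool_pos: [0.456, 0.2794, 0.1989]
tool_rot: [88.0, 89.8, -175.8]
force: [1.0, -1.0, -0.2]
grip_width: 0.0869
```

Run:
```python
from h import *
st()
G=[.4607,.2755]
P=[(G+[.18],95.4)]+[(G+[z],95.4) for z in (.13,.09,.065,.054,.054)]
plan(P)
```

```text
t 2.6 p [0.456  0.2794 0.1989] az 96.2 tilt 0.15 q [ 20.  13. -60. 100.  11.  74.  53.] F [ 1.  -1.  -0.2] M [-0.01 -0.14 -0.01] w 0.0869
offset [[0.0189, -0.0043, -0.0044], [0.0689, -0.0044, -0.0044], [0.1089, -0.0045, -0.0044], [0.1339, -0.0046, -0.0044], [0.1449, -0.0046, -0.0044], [0.1449, -0.0046, -0.0044]]
angular [[0.014, 0.0, -0.003], [0.014, 0.0, -0.003], [0.014, 0.0, -0.003], [0.014, 0.0, -0.003], [0.014, 0.0, -0.003], [0.014, 0.0, -0.003]]
```

>>> {"op": "drive_tool", "data": {"offset": [[0.019, -0.0043, -0.0044], [0.055, -0.0044, -0.0044], [0.085, -0.0045, -0.0044], [0.105, -0.0045, -0.0044], [0.105, -0.0045, -0.0044]], "angular": [[0.014, 0, -0.003], [0.014, 0, -0.003], [0.014, 0, -0.003], [0.014, 0, -0.003], [0.014, 0, -0.003]]}}

```text
time_s: 3.22
tool_pos: [0.4598, 0.2744, 0.092]
tool_rot: [101.0, 89.8, -163.8]
force: [0.9, 0.2, 0.3]
grip_width: 0.0869
```

Run:
```python
from h import *
st(); snap("d"); crop("d","scene",330,140,420,230,8,"d1"); crop("d","top",215,165,305,255,8,"d2")
G=[.4607,.2755]
plan([(G+[z],95.4) for z in (.07,.054,.054)])
```

```text
t 3.23 p [0.4598 0.2744 0.092 ] az 95.3 tilt 0.19 q [ 16.  20. -57. 107.  19.  63.  47.] F [0.9 0.2 0.3] M [ 0.13 -0.13 -0.  ] w 0.0869
offset [[0.0243, 0.0005, -0.0002], [0.0403, 0.0005, -0.0002], [0.0403, 0.0005, -0.0002]]
angular [[-0.001, 0.001, 0.001], [-0.001, 0.001, 0.001], [-0.001, 0.001, 0.001]]
```

View pics/d1.png

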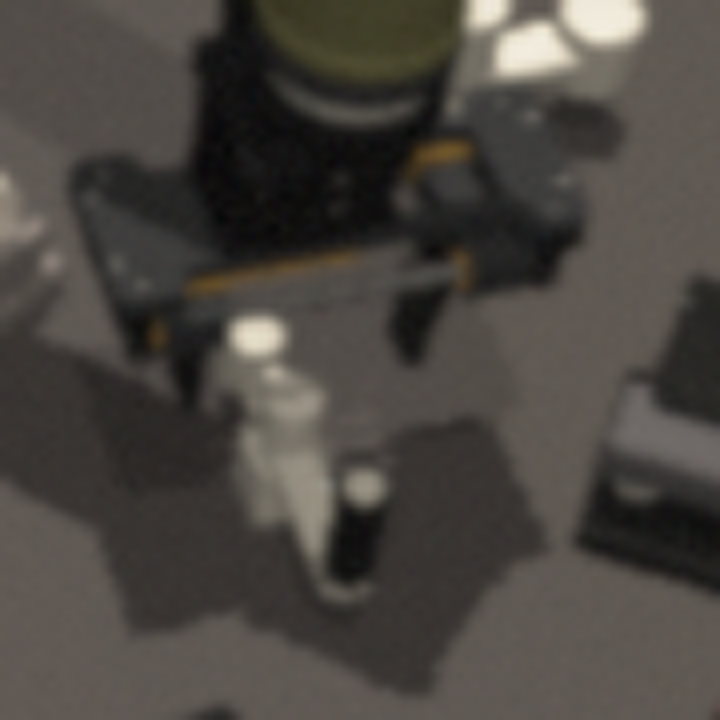

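View pics/d2.png

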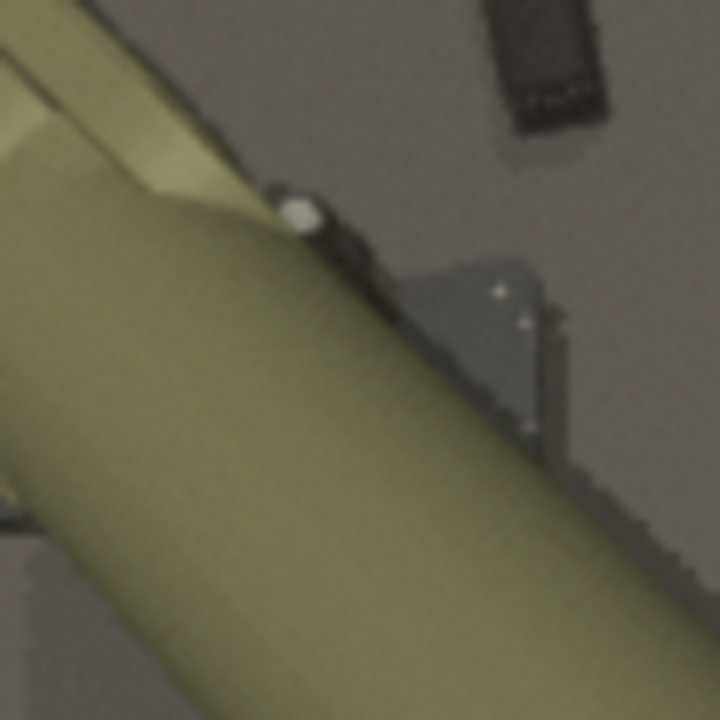

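The gripper straddles the boss, at scene crop (295,390), with the jaws across the arm and clear of the grip. Next I descend and close.

>>> {"op": "drive_tool", "data": {"offset": [[0.02, 0.001, 0], [0.038, 0.001, 0], [0.038, 0.001, 0]], "angular": [[0, 0, 0], [0, 0, 0], [0, 0, 0]]}}

```text
time_s: 3.7
tool_pos: [0.4588, 0.2748, 0.0544]
tool_rot: [98.0, 89.8, -166.6]
force: [-0.3, 0.1, 0.1]
grip_width: 0.0873
```

>>> {"op": "drive_tool", "data": {"offset": [[0, 0, 0], [0, 0, 0], [0, 0, 0], [0, 0, 0], [0, 0, 0], [0, 0, 0]], "angular": [[0, 0, 0], [0, 0, 0], [0, 0, 0], [0, 0, 0], [0, 0, 0], [0, 0, 0]], "fingers": 1, "squeeze": 25}}

```text
time_s: 4.45
tool_pos: [0.4589, 0.2748, 0.0544]
tool_rot: [99.9, 89.8, -164.7]
force: [0.2, 0.3, 0.5]
grip_width: 0.035
```

Run:
```python
from h import *
st()
```

```text
t 4.45 p [0.4589 0.2748 0.0544] az 95.3 tilt 0.15 q [ 14.  23. -55. 109.  22.  59.  45.] F [0.2 0.3 0.5] M [ 0.05 -0.12  0.01] w 0.035
```

>>> {"op": "drive_tool", "data": {"offset": [[0, -0.002, 0], [0, -0.002, 0], [0, -0.002, 0], [0, -0.002, 0], [0, -0.002, 0]], "angular": [[0, 0, 0], [0, 0, 0], [0, 0, 0], [0, 0, 0], [0, 0, 0]]}}

```text
time_s: 5.08
tool_pos: [0.4607, 0.2748, 0.0544]
tool_rot: [105.1, 89.8, -159.6]
force: [-1.7, -1.1, 2.6]
grip_width: 0.0257
```

Run:
```python
from h import *
st()
```

```text
t 5.08 p [0.4607 0.2748 0.0544] az 95.3 tilt 0.17 q [ 13.  23. -55. 109.  22.  60.  45.] F [-1.7 -1.1  2.6] M [-0.28  0.33 -0.05] w 0.0257
```

>>> {"op": "drive_tool", "data": {"offset": [[-0.04, 0, 0], [-0.09, 0, 0], [-0.14, 0, 0], [-0.19, 0, 0], [-0.19, 0, 0]], "angular": [[0, 0, 0], [0, 0, 0], [0, 0, 0], [0, 0, 0], [0, 0, 0]]}}

```text
time_s: 5.7
tool_pos: [0.463, 0.2765, 0.2473]
tool_rot: [-70.9, 89.8, 24.4]
force: [0.9, 0.2, -7.2]
grip_width: 0.0255
```

Run:
```python
from h import *
st()
s,p,R=cur(); a0=jawaz(R); 
E=np.array([.5408,-.033,.2500])
P=[]
for k in range(1,11):
    t=min(1,k/8); P.append((p+(E-p)*t,a0+(49.9-a0)*t))
plan(P)
```

```text
t 5.7 p [0.463  0.2765 0.2473] az 95.3 tilt 0.24 q [ 21.  11. -61.  96.  10.  79.  54.] F [ 0.9  0.2 -7.2] M [ 0.11 -0.17  0.02] w 0.0255
offset [[-0.0004, -0.0061, -0.0394], [-0.0007, -0.0122, -0.0788], [-0.0011, -0.0183, -0.1183], [-0.0015, -0.0244, -0.1577], [-0.0019, -0.0305, -0.1971], [-0.0022, -0.0366, -0.2365], [-0.0026, -0.0427, -0.276], [-0.003, -0.0488, -0.3154], [-0.003, -0.0488, -0.3154], [-0.003, -0.0488, -0.3154]]
angular [[0.099, 0.002, 0.004], [0.198, 0.002, 0.004], [0.297, 0.002, 0.004], [0.396, 0.002, 0.004], [0.495, 0.002, 0.003], [0.594, 0.002, 0.003], [0.694, 0.003, 0.003], [0.793, 0.003, 0.003], [0.793, 0.003, 0.003], [0.793, 0.003, 0.003]]
```

The wrist reads about 7 N down, so the crank weighs around 0.7 kg and is held.

>>> {"op": "drive_tool", "data": {"offset": [[0, -0.006, -0.039], [-0.001, -0.012, -0.079], [-0.001, -0.018, -0.118], [-0.001, -0.024, -0.158], [-0.002, -0.03, -0.197], [-0.002, -0.0366, -0.2365], [-0.003, -0.0427, -0.276], [-0.003, -0.0488, -0.3154], [-0.003, -0.0488, -0.3154], [-0.003, -0.0488, -0.3154]], "angular": [[0.099, 0.002, 0.004], [0.198, 0.002, 0.004], [0.297, 0.002, 0.004], [0.396, 0.002, 0.004], [0.495, 0.002, 0.003], [0.594, 0.002, 0.003], [0.694, 0.003, 0.003], [0.793, 0.003, 0.003], [0.793, 0.003, 0.003], [0.793, 0.003, 0.003]]}}

```text
time_s: 6.95
tool_pos: [0.5408, -0.0332, 0.2493]
tool_rot: [80.5, 89.9, 130.3]
force: [0.2, 1.1, -5.4]
grip_width: 0.0256
```

Run:
```python
from h import *
st(); snap("e"); crop("e","scene",220,130,340,250,6,"e1"); crop("e","top",310,130,430,250,6,"e2")
```

```text
t 6.95 p [ 0.5408 -0.0332  0.2493] az 49.8 tilt 0.1 q [ 42.   8. -45.  96.   6.  79.  46.] F [ 0.2  1.1 -5.4] M [ 0.12 -0.12  0.03] w 0.0256
```

View pics/e1.png

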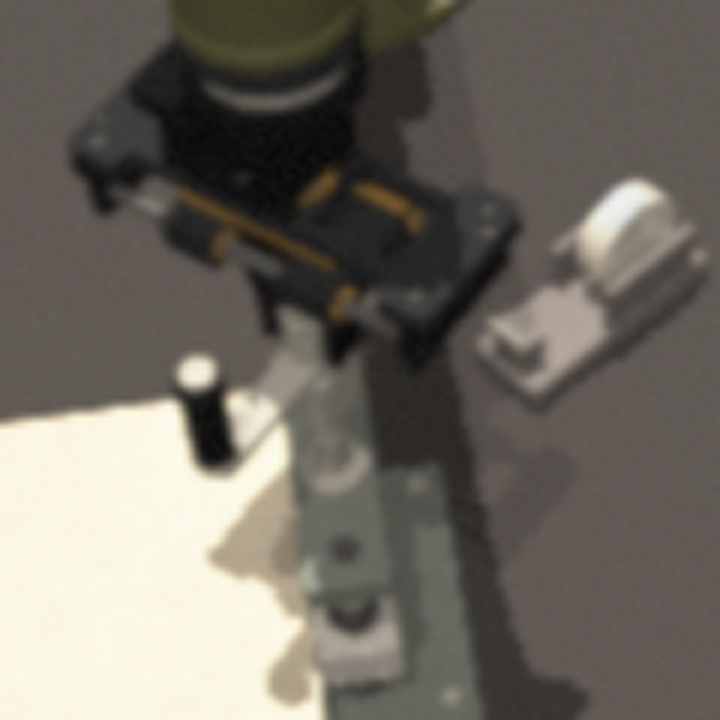

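View pics/e2.png

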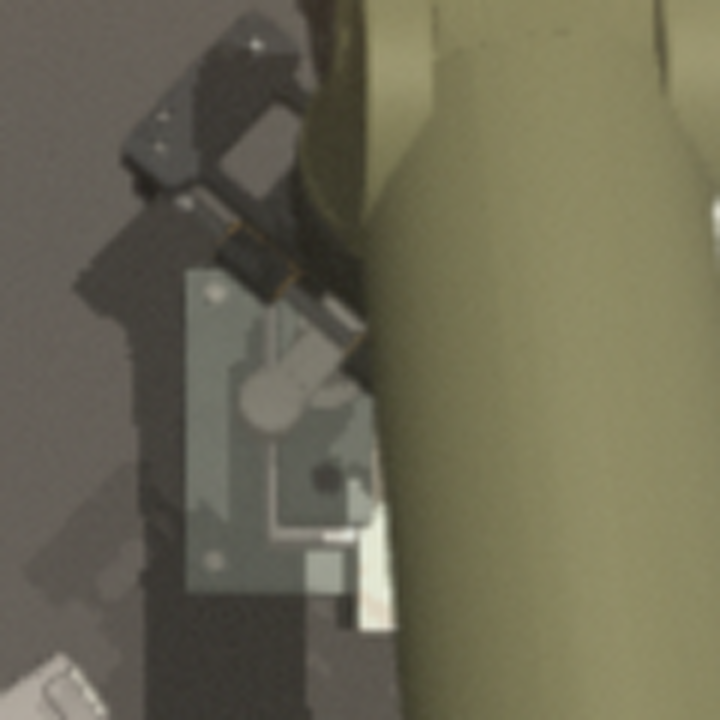

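Run:
```python
from h import *
T=load("e","top");S=load("e","scene")
C=np.array([.5408,-.0332])
for n,d,uv,z in (("pin",S,(252.6,191.2),.301),("wt",T,(354.95,196.0),.246)):
    q=onz(d,*uv,z); v=q[:2]-C; print(n,q.round(4),np.hypot(*v).round(4),np.degrees(np.arctan2(v[1],v[0])).round(1))
```

```text
pin [ 0.5974 -0.0828  0.301 ] 0.0753 -41.2
wt [ 0.5033 -0.0012  0.246 ] 0.0493 139.6
```

>>> {"op": "drive_tool", "data": {"offset": [[0.012, 0, 0], [0.02, 0, 0], [0.024, 0, 0], [0.024, 0, 0]], "angular": [[-0.003, 0, 0], [-0.003, 0, 0], [-0.003, 0, 0], [-0.003, 0, 0]], "squeeze": 18}}

```text
time_s: 7.55
tool_pos: [0.5405, -0.0319, 0.2253]
tool_rot: [100.5, 89.9, 150.6]
force: [0.2, -0.0, -5.5]
grip_width: 0.0256
```

Run:
```python
from h import *
st(); plan([([.5408,-.033,z],49.8) for z in (.224,.221)])
```

```text
t 7.55 p [ 0.5405 -0.0319  0.2253] az 50.1 tilt 0.08 q [ 42.   9. -45.  98.   6.  76.  46.] F [ 0.2 -0.  -5.5] M [ 0.01 -0.15 -0.04] w 0.0256
offset [[0.0013, -0.001, -0.0006], [0.0043, -0.001, -0.0006]]
angular [[0.006, -0.0, -0.001], [0.006, -0.0, -0.001]]
```

>>> {"op": "drive_tool", "data": {"offset": [[0.001, -0.001, -0.0006], [0.003, -0.001, -0.0006], [0.005, -0.001, -0.0006], [0.005, -0.001, -0.0006]], "angular": [[0.006, 0, 0], [0.006, 0, 0], [0.006, 0, 0], [0.006, 0, 0]]}}

```text
time_s: 8.05
tool_pos: [0.5408, -0.0329, 0.2201]
tool_rot: [97.9, 89.9, 147.7]
force: [-1.1, 0.6, -6.4]
grip_width: 0.0253
```

Run:
```python
from h import *
st(); plan([([.5408,-.033,z],50) for z in (.218,)])
```

```text
t 8.05 p [ 0.5408 -0.0329  0.2201] az 49.8 tilt 0.1 q [ 42.   9. -45.  98.   7.  75.  45.] F [-1.1  0.6 -6.4] M [ 0.05 -0.09 -0.03] w 0.0253
offset [[0.0021, -0.0001, -0.0001]]
angular [[-0.004, -0.0, -0.002]]
```

>>> {"op": "drive_tool", "data": {"offset": [[0.002, 0, 0], [0.004, 0, 0], [0.004, 0, 0]], "angular": [[0, 0, 0], [0, 0, 0], [0, 0, 0]]}}

```text
time_s: 8.43
tool_pos: [0.5407, -0.0323, 0.216]
tool_rot: [81.5, 89.9, 131.3]
force: [0.2, 1.5, -6.4]
grip_width: 0.0256
```

Run:
```python
from h import *
st()
```

```text
t 8.43 p [ 0.5407 -0.0323  0.216 ] az 49.8 tilt 0.12 q [ 41.   9. -45.  98.   7.  75.  45.] F [ 0.2  1.5 -6.4] M [ 0.49 -0.22 -0.  ] w 0.0256
```

>>> {"op": "drive_tool", "data": {"offset": [[0.003, 0, 0], [0.006, 0, 0], [0.009, 0, 0], [0.009, 0, 0]], "angular": [[0, 0, 0], [0, 0, 0], [0, 0, 0], [0, 0, 0]]}}

```text
time_s: 8.93
tool_pos: [0.5406, -0.0321, 0.2065]
tool_rot: [80.6, 89.8, 130.5]
force: [1.4, 2.9, -6.9]
grip_width: 0.0257
```

Run:
```python
from h import *
st()
```

```text
t 8.93 p [ 0.5406 -0.0321  0.2065] az 49.8 tilt 0.15 q [ 41.  10. -45.  99.   7.  74.  45.] F [ 1.4  2.9 -6.9] M [ 0.53 -0.29  0.06] w 0.0257
```

>>> {"op": "drive_tool", "data": {"offset": [[0.003, 0, 0], [0.006, 0, 0], [0.009, 0, 0], [0.0095, 0, 0]], "angular": [[0, 0, 0], [0, 0, 0], [0, 0, 0], [0, 0, 0]]}}

```text
time_s: 9.43
tool_pos: [0.5406, -0.032, 0.1968]
tool_rot: [78.4, 89.8, 128.3]
force: [0.2, 1.9, -5.4]
grip_width: 0.0256
```

Run:
```python
from h import *
st()
```

```text
t 9.43 p [ 0.5406 -0.032   0.1968] az 49.8 tilt 0.16 q [ 41.  10. -45. 100.   7.  73.  45.] F [ 0.2  1.9 -5.4] M [ 0.5  -0.19  0.02] w 0.0256
```

Nearly seated. One small press of about 1 mm, then I open the fingers.

>>> {"op": "drive_tool", "data": {"offset": [[0.0015, 0, 0], [0.0015, 0, 0]], "angular": [[0, 0, 0], [0, 0, 0]]}}

```text
time_s: 9.68
tool_pos: [0.5409, -0.032, 0.1964]
tool_rot: [76.5, 89.9, 126.4]
force: [-3.3, 2.2, 4.1]
grip_width: 0.0254
```

>>> {"op": "drive_tool", "data": {"offset": [[0, 0, 0], [0, 0, 0], [0, 0, 0], [0, 0, 0], [-0.03, 0, 0], [-0.07, 0, 0], [-0.07, 0, 0]], "angular": [[0, 0, 0], [0, 0, 0], [0, 0, 0], [0, 0, 0], [0, 0, 0], [0, 0, 0], [0, 0, 0]], "fingers": -1}}

```text
time_s: 10.55
tool_pos: [0.5428, -0.032, 0.2696]
tool_rot: [-44.1, 89.7, 5.7]
force: [-0.0, 1.1, -0.7]
grip_width: 0.0838
```

Run:
```python
from h import *
st(); snap("f"); crop("f","scene",220,130,340,250,6,"f1"); crop("f","scene",80,170,300,310,3,"f2"); st()
```

```text
t 10.55 p [ 0.5428 -0.032   0.2696] az 49.8 tilt 0.27 q [ 42.   8. -45.  94.   5.  81.  46.] F [-0.   1.1 -0.7] M [ 0.03 -0.16  0.01] w 0.0838
t 10.65 p [ 0.541  -0.0322  0.2663] az 49.8 tilt 0.08 q [ 42.   8. -45.  94.   5.  80.  46.] F [ 1.  -0.2 -0.1] M [ 0.06 -0.08  0.  ] w 0.0861
```

View pics/f1.png

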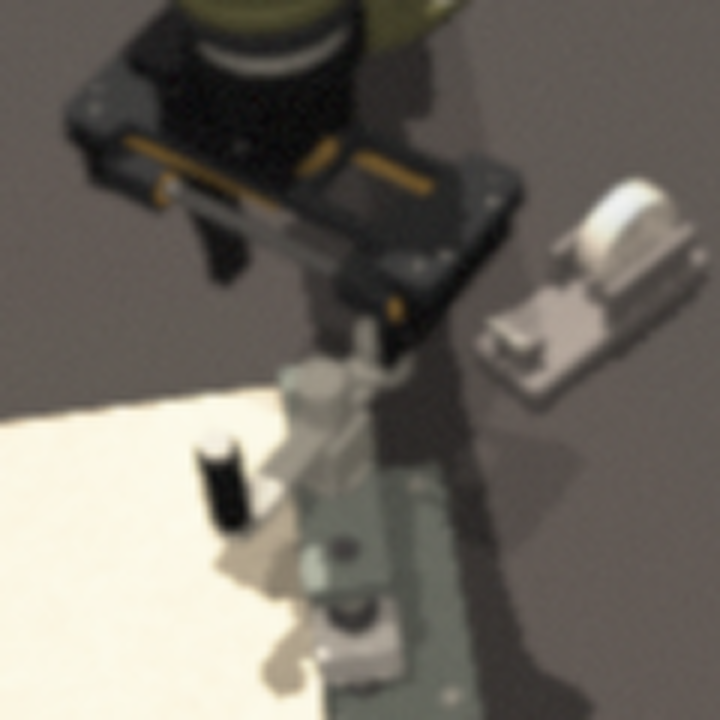

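Run:
```python
from h import *
T=load("a","top");S=load("a","scene"); F=load("f","scene")
def c(u0,v0,s,u,v): return (u0+(u+.5)/s-.5, v0+(v+.5)/s-.5)
for n,uv,z in (("boss",(318,378),.212),("pin",(216,440),.248)):
    q=onz(F,*c(220,130,6,*uv),z); v=q[:2]-[.5408,-.0325]; print(n,q.round(4),np.hypot(*v).round(4),np.degrees(np.arctan2(v[1],v[0])).round(1))
crop("a","top",415,145,455,255,7,"g1"); crop("a","scene",195,180,235,280,7,"g2")
a=cv2.imread("pics/g1.png");b=cv2.imread("pics/g2.png");b=cv2.copyMakeBorder(b,0,70,0,0,0); h=min(len(a),len(b)); cv2.imwrite("pics/g.png",np.hstack([a[:h],b[:h]])[:590] if 0 else cv2.resize(np.hstack([a[:h],b[:h]]),None,fx=.78,fy=.78))
```

```text
boss [ 0.5401 -0.0347  0.212 ] 0.0023 -107.1
pin [ 0.5964 -0.0818  0.248 ] 0.0743 -41.5
```

View pics/g.png

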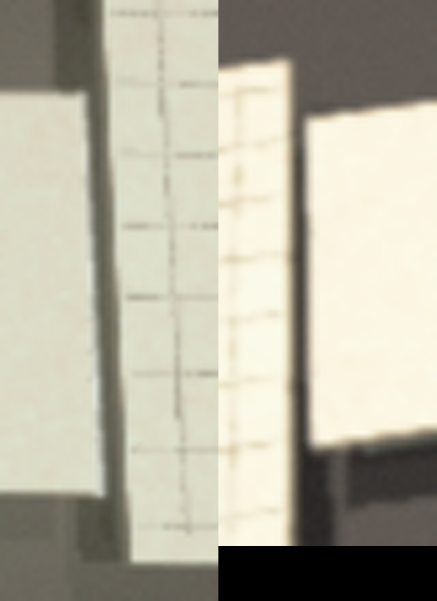

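```bash
cat >> h.py <<'E'
def tri2(T,a,S,b):
    o1,r1=ray(T,*a);o2,r2=ray(S,*b); t=np.linalg.lstsq(np.stack([r1,-r2],1),o2-o1,rcond=None)[0]
    p,q=o1+r1*t[0],o2+r2*t[1]; return ((p+q)/2).round(4),(np.linalg.norm(p-q)*1e3).round(1)
E
python3 - <<'E'
from h import *
T=load("a","top");S=load("a","scene")
print(tri2(T,(430.2,161.6),S,(211.8,261.5)),tri2(T,(433.6,235.4),S,(210.7,201.6)))
s,p,R=cur(); st()
E
```

```text
(array([ 0.6564, -0.2368,  0.0667]), np.float64(0.3)) (array([ 0.4346, -0.2428,  0.0667]), np.float64(1.9))
t 10.65 p [ 0.541  -0.0322  0.2663] az 49.8 tilt 0.08 q [ 42.   8. -45.  94.   5.  80.  46.] F [ 1.  -0.2 -0.1] M [ 0.06 -0.08  0.  ] w 0.0861
```

Run:
```python
from h import *
C=np.array([.5408,-.0325]);a=np.radians(-41); g=C+.075*np.array([np.cos(a),np.sin(a)]); print(g)
plan([([*g,z],49) for z in (.267,.267,.235,.207,.207)])
```

```text
[ 0.59740322 -0.08170443]
offset [[-0.0008, -0.075, -0.0014], [-0.0008, -0.075, -0.0014], [0.0312, -0.0751, -0.0014], [0.0592, -0.0751, -0.0014], [0.0592, -0.0751, -0.0014]]
angular [[0.015, 0.0, -0.001], [0.015, 0.0, -0.001], [0.015, 0.0, -0.001], [0.015, 0.0, -0.001], [0.015, 0.0, -0.001]]
```

>>> {"op": "drive_tool", "data": {"offset": [[-0.002, -0.04, 0], [-0.002, -0.075, -0.001], [-0.002, -0.075, -0.001], [-0.002, -0.075, -0.001]], "angular": [[0.015, 0, 0], [0.015, 0, 0], [0.015, 0, 0], [0.015, 0, 0]]}}

```text
time_s: 11.15
tool_pos: [0.5968, -0.0805, 0.2669]
tool_rot: [92.6, 89.8, 141.6]
force: [0.0, 0.5, -0.0]
grip_width: 0.0871
```

Run:
```python
from h import *
st(); snap("i"); crop("i","scene",200,130,320,250,6,"i1")
plan([([.5974,-.0817,z],49) for z in (.24,.207)])
```

```text
t 11.15 p [ 0.5968 -0.0805  0.2669] az 49.0 tilt 0.24 q [ 40.  16. -43.  86.  11.  82.  46.] F [ 0.   0.5 -0. ] M [ 0.06 -0.12  0.03] w 0.0871
offset [[0.0279, -0.0015, -0.0009], [0.0609, -0.0015, -0.0009]]
angular [[0.001, -0.0, -0.002], [0.001, -0.0, -0.002]]
```

View pics/i1.png

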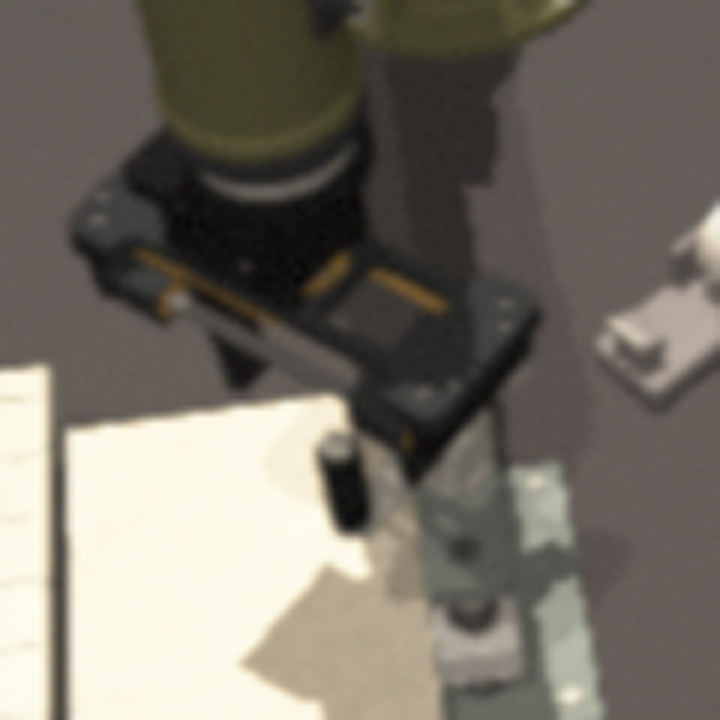

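The open fingers straddle the grip (pin top at scene crop (338,445)). Next I descend and close lightly.

>>> {"op": "drive_tool", "data": {"offset": [[0.02, -0.0015, -0.001], [0.045, -0.0015, -0.001], [0.06, -0.0015, -0.001], [0.06, -0.0015, -0.001]], "angular": [[0, 0, 0], [0, 0, 0], [0, 0, 0], [0, 0, 0]]}}

```text
time_s: 11.75
tool_pos: [0.5961, -0.0817, 0.2062]
tool_rot: [110.3, 89.7, 159.4]
force: [1.3, 0.3, 0.0]
grip_width: 0.087
```

>>> {"op": "drive_tool", "data": {"offset": [[0, 0, 0], [0, 0, 0], [0, 0, 0], [0, 0, 0], [0, 0, 0], [0, 0, 0], [0, 0, 0], [0, 0, 0], [0, 0, 0], [0, 0, 0]], "angular": [[0, 0, 0], [0, 0, 0], [0, 0, 0], [0, 0, 0], [0, 0, 0], [0, 0, 0], [0, 0, 0], [0, 0, 0], [0, 0, 0], [0, 0, 0]], "fingers": 1, "squeeze": 10}}

```text
time_s: 13.0
tool_pos: [0.5965, -0.0813, 0.2063]
tool_rot: [99.7, 89.7, 148.8]
force: [2.2, 1.5, -0.4]
grip_width: 0.0217
```

Run:
```python
from h import *
st()
```

```text
t 13.0 p [ 0.5965 -0.0813  0.2063] az 49.1 tilt 0.25 q [ 40.  18. -43.  91.  12.  76.  45.] F [ 2.2  1.5 -0.4] M [ 0.4  -0.63  0.03] w 0.0217
```

```bash
cat >> h.py <<'E'
def wind(step,n,C=(.5408,-.0325),r=.0748,z=.2063,a0=None,az=49.1,hold=0):
    s,p,R=cur(); d=p[:2]-C; a=np.degrees(np.arctan2(d[1],d[0])); print('ang',a.round(1),'r',np.hypot(*d).round(4))
    if a0 is not None: a=a0
    P=[]
    for k in range(1,n+1):
        t=np.radians(a-step*min(k,n-hold)); P.append(([C[0]+r*np.cos(t),C[1]+r*np.sin(t),z],az))
    plan(P)
E
python3 -c "
from h import *
wind(8,10)"
```

```text
ang -41.2 r 0.074
offset [[0.0, 0.0, -0.0104], [0.0, 0.0022, -0.0206], [0.0001, 0.0059, -0.0304], [0.0001, 0.0108, -0.0396], [0.0001, 0.017, -0.048], [0.0002, 0.0243, -0.0555], [0.0002, 0.0325, -0.0618], [0.0002, 0.0416, -0.067], [0.0003, 0.0513, -0.0709], [0.0003, 0.0614, -0.0733]]
angular [[0.0, -0.001, -0.004], [0.0, -0.001, -0.004], [0.0, -0.001, -0.004], [0.0, -0.001, -0.004], [0.0, -0.001, -0.004], [0.0, -0.001, -0.004], [0.0, -0.001, -0.004], [0.0, -0.001, -0.004], [0.0, -0.001, -0.004], [0.0, -0.001, -0.004]]
```

>>> {"op": "drive_tool", "data": {"offset": [[0, 0, -0.0104], [0, 0.0022, -0.0206], [0, 0.0059, -0.0304], [0, 0.0108, -0.0396], [0, 0.017, -0.048], [0, 0.0243, -0.0555], [0, 0.0325, -0.0618], [0, 0.0416, -0.067], [0, 0.0513, -0.0709], [0, 0.0614, -0.0733]], "angular": [[0, 0, -0.004], [0, 0, -0.004], [0, 0, -0.004], [0, 0, -0.004], [0, 0, -0.004], [0, 0, -0.004], [0, 0, -0.004], [0, 0, -0.004], [0, 0, -0.004], [0, 0, -0.004]]}}

```text
time_s: 14.25
tool_pos: [0.5033, -0.0968, 0.2066]
tool_rot: [-65.8, 89.8, -16.7]
force: [7.7, 0.4, -6.1]
grip_width: 0.0218
```

```bash
python3 -c "
from h import *
st()
wind(14,10)"
```

```text
t 14.25 p [ 0.5033 -0.0968  0.2066] az 49.1 tilt 0.19 q [ 49.   5. -43. 103.   3.  73.  54.] F [ 7.7  0.4 -6.1] M [-0.06 -1.69  0.01] w 0.0218
ang -120.2 r 0.0744
offset [[0.0003, 0.0181, -0.0016], [0.0002, 0.0361, 0.0017], [0.0002, 0.0527, 0.0092], [0.0001, 0.067, 0.0205], [0.0001, 0.0781, 0.035], [0.0001, 0.0854, 0.0517], [0.0001, 0.0885, 0.0697], [0.0002, 0.0871, 0.0878], [0.0002, 0.0813, 0.1051], [0.0003, 0.0716, 0.1205]]
angular [[0.0, 0.001, 0.003], [0.0, 0.001, 0.003], [0.0, 0.001, 0.003], [0.0, 0.001, 0.003], [0.0, 0.001, 0.003], [0.0, 0.001, 0.003], [0.0, 0.001, 0.003], [0.0, 0.001, 0.003], [0.0, 0.001, 0.003], [0.0, 0.001, 0.003]]
```

```bash
python3 -c "
from h import *
wind(12,10,z=.2058)"
```

```text
ang -120.2 r 0.0744
offset [[0.0008, 0.0155, -0.0017], [0.0007, 0.031, 0.0003], [0.0007, 0.0458, 0.0055], [0.0006, 0.0591, 0.0137], [0.0006, 0.0705, 0.0244], [0.0006, 0.0794, 0.0373], [0.0006, 0.0854, 0.0517], [0.0006, 0.0883, 0.0671], [0.0007, 0.0879, 0.0827], [0.0007, 0.0843, 0.0979]]
angular [[0.0, 0.001, 0.003], [0.0, 0.001, 0.003], [0.0, 0.001, 0.003], [0.0, 0.001, 0.003], [0.0, 0.001, 0.003], [0.0, 0.001, 0.003], [0.0, 0.001, 0.003], [0.0, 0.001, 0.003], [0.0, 0.001, 0.003], [0.0, 0.001, 0.003]]
```

>>> {"op": "drive_tool", "data": {"offset": [[0.0008, 0.0155, -0.0017], [0.0007, 0.031, 0.0003], [0.0007, 0.0458, 0.0055], [0.0006, 0.0591, 0.0137], [0.0006, 0.0705, 0.0244], [0.0006, 0.0794, 0.0373], [0.0006, 0.0854, 0.0517], [0.0006, 0.0883, 0.0671], [0.0007, 0.0879, 0.0827], [0.0007, 0.0843, 0.0979]], "angular": [[0, 0.001, 0.003], [0, 0.001, 0.003], [0, 0.001, 0.003], [0, 0.001, 0.003], [0, 0.001, 0.003], [0, 0.001, 0.003], [0, 0.001, 0.003], [0, 0.001, 0.003], [0, 0.001, 0.003], [0, 0.001, 0.003]]}}

```text
time_s: 15.5
tool_pos: [0.5008, 0.0322, 0.2059]
tool_rot: [148.9, 89.6, -162.0]
force: [-7.2, -0.8, 5.5]
grip_width: 0.0218
```

```bash
python3 -c "
from h import *
st()
wind(12,10,z=.2058)"
```

```text
t 15.5 p [0.5008 0.0322 0.2059] az 49.1 tilt 0.42 q [ 42.   5. -51. 104.   4.  74.  40.] F [-7.2 -0.8  5.5] M [-0.27  1.55 -0.01] w 0.0218
ang 121.7 r 0.076
offset [[-0.0, -0.0074, 0.014], [-0.0002, -0.0164, 0.0267], [-0.0003, -0.0279, 0.0373], [-0.0004, -0.0414, 0.0453], [-0.0005, -0.0562, 0.0503], [-0.0005, -0.0717, 0.0521], [-0.0006, -0.0873, 0.0506], [-0.0006, -0.1022, 0.046], [-0.0006, -0.1159, 0.0383], [-0.0006, -0.1276, 0.028]]
angular [[-0.0, -0.006, -0.004], [-0.0, -0.006, -0.004], [-0.0, -0.006, -0.004], [-0.0, -0.006, -0.004], [-0.0, -0.006, -0.004], [-0.0, -0.006, -0.004], [-0.0, -0.006, -0.004], [-0.0, -0.006, -0.004], [-0.0, -0.006, -0.004], [-0.0, -0.006, -0.004]]
```

>>> {"op": "drive_tool", "data": {"offset": [[-0.0004, -0.0074, 0.014], [-0.0005, -0.0164, 0.0267], [-0.0006, -0.0279, 0.0373], [-0.0007, -0.0414, 0.0453], [-0.0008, -0.0562, 0.0503], [-0.0008, -0.0717, 0.0521], [-0.0009, -0.0873, 0.0506], [-0.0009, -0.1022, 0.046], [-0.0009, -0.1159, 0.0383], [-0.0009, -0.1276, 0.028]], "angular": [[0, -0.006, -0.004], [0, -0.006, -0.004], [0, -0.006, -0.004], [0, -0.006, -0.004], [0, -0.006, -0.004], [0, -0.006, -0.004], [0, -0.006, -0.004], [0, -0.006, -0.004], [0, -0.006, -0.004], [0, -0.006, -0.004]]}}

```text
time_s: 16.75
tool_pos: [0.6154, -0.0268, 0.2063]
tool_rot: [49.3, 89.7, 98.5]
force: [0.3, 6.5, -0.4]
grip_width: 0.0217
```

```bash
python3 -c "
from h import *
st()
wind(12,10,z=.2062,C=(.5406,-.0323))"
```

```text
t 16.75 p [ 0.6154 -0.0268  0.2063] az 49.3 tilt 0.26 q [ 38.  21. -47.  89.  16.  77.  38.] F [ 0.3  6.5 -0.4] M [ 1.46 -0.06 -0.05] w 0.0217
ang 4.2 r 0.075
offset [[0.0, -0.0097, -0.0123], [-0.0, -0.0168, -0.0262], [-0.0001, -0.0208, -0.0413], [-0.0001, -0.0216, -0.057], [-0.0002, -0.0191, -0.0724], [-0.0002, -0.0135, -0.087], [-0.0002, -0.005, -0.1001], [-0.0002, 0.0061, -0.1111], [-0.0002, 0.0192, -0.1196], [-0.0002, 0.0338, -0.1252]]
angular [[0.003, 0.003, -0.003], [0.003, 0.003, -0.003], [0.003, 0.003, -0.003], [0.003, 0.003, -0.003], [0.003, 0.003, -0.003], [0.003, 0.003, -0.003], [0.003, 0.003, -0.003], [0.003, 0.003, -0.003], [0.003, 0.003, -0.003], [0.003, 0.003, -0.003]]
```

Very clean: the reaction is a purely tangential 6.5 N. 315° wound so far.

>>> {"op": "drive_tool", "data": {"offset": [[0, -0.0097, -0.0123], [0, -0.0168, -0.0262], [0, -0.0208, -0.0413], [0, -0.0216, -0.057], [0, -0.0191, -0.0724], [0, -0.0135, -0.087], [0, -0.005, -0.1001], [0, 0.0061, -0.1111], [0, 0.0192, -0.1196], [0, 0.0338, -0.1252]], "angular": [[0.003, 0.003, -0.003], [0.003, 0.003, -0.003], [0.003, 0.003, -0.003], [0.003, 0.003, -0.003], [0.003, 0.003, -0.003], [0.003, 0.003, -0.003], [0.003, 0.003, -0.003], [0.003, 0.003, -0.003], [0.003, 0.003, -0.003], [0.003, 0.003, -0.003]]}}

```text
time_s: 18.0
tool_pos: [0.5094, -0.1, 0.2064]
tool_rot: [-54.4, 89.7, -5.3]
force: [7.0, 0.3, -4.2]
grip_width: 0.0215
```

```bash
python3 -c "
from h import *
st()
wind(12,10,z=.206,C=(.5406,-.0323))"
```

```text
t 18.0 p [ 0.5094 -0.1     0.2064] az 49.1 tilt 0.25 q [ 53.   6. -48. 102.   5.  73.  54.] F [ 7.   0.3 -4.2] M [ 0.17 -1.76  0.03] w 0.0215
ang -114.7 r 0.0745
offset [[0.0004, 0.0153, -0.003], [0.0003, 0.031, -0.0025], [0.0003, 0.0461, 0.0012], [0.0002, 0.0602, 0.008], [0.0002, 0.0726, 0.0176], [0.0002, 0.0826, 0.0296], [0.0002, 0.09, 0.0434], [0.0002, 0.0944, 0.0584], [0.0003, 0.0955, 0.074], [0.0003, 0.0934, 0.0895]]
angular [[-0.0, 0.003, 0.004], [-0.0, 0.003, 0.004], [-0.0, 0.003, 0.004], [-0.0, 0.003, 0.004], [-0.0, 0.003, 0.004], [-0.0, 0.003, 0.004], [-0.0, 0.003, 0.004], [-0.0, 0.003, 0.004], [-0.0, 0.003, 0.004], [-0.0, 0.003, 0.004]]
```

>>> {"op": "drive_tool", "data": {"offset": [[0.0004, 0.0153, -0.003], [0.0003, 0.031, -0.0025], [0.0003, 0.0461, 0.0012], [0.0002, 0.0602, 0.008], [0.0002, 0.0726, 0.0176], [0.0002, 0.0826, 0.0296], [0.0002, 0.09, 0.0434], [0.0002, 0.0944, 0.0584], [0.0003, 0.0955, 0.074], [0.0003, 0.0934, 0.0895]], "angular": [[0, 0.003, 0.004], [0, 0.003, 0.004], [0, 0.003, 0.004], [0, 0.003, 0.004], [0, 0.003, 0.004], [0, 0.003, 0.004], [0, 0.003, 0.004], [0, 0.003, 0.004], [0, 0.003, 0.004], [0, 0.003, 0.004]]}}

```text
time_s: 19.25
tool_pos: [0.4946, 0.0277, 0.206]
tool_rot: [156.1, 89.5, -154.9]
force: [-7.5, -1.7, 5.9]
grip_width: 0.0216
```

Run:
```python
from h import *
st(); snap("j"); crop("j","scene",180,150,320,275,5,"j1"); crop("j","top",320,140,450,260,5,"j2")
wind(12,10,z=.2062,C=(.5406,-.0323))
```

```text
t 19.25 p [0.4946 0.0277 0.206 ] az 49.0 tilt 0.49 q [ 47.   4. -55. 105.   4.  74.  40.] F [-7.5 -1.7  5.9] M [-0.48  1.39 -0.03] w 0.0216
ang 125.5 r 0.0756
offset [[-0.0002, -0.006, 0.0145], [-0.0003, -0.0142, 0.0278], [-0.0003, -0.025, 0.0392], [-0.0004, -0.038, 0.048], [-0.0004, -0.0524, 0.0539], [-0.0005, -0.0678, 0.0567], [-0.0005, -0.0834, 0.0563], [-0.0005, -0.0986, 0.0526], [-0.0006, -0.1127, 0.0458], [-0.0006, -0.1251, 0.0362]]
angular [[0.001, -0.002, -0.002], [0.001, -0.002, -0.002], [0.001, -0.002, -0.002], [0.001, -0.002, -0.002], [0.001, -0.002, -0.002], [0.001, -0.002, -0.002], [0.001, -0.002, -0.002], [0.001, -0.002, -0.002], [0.001, -0.002, -0.002], [0.001, -0.002, -0.002]]
```

View pics/j1.png

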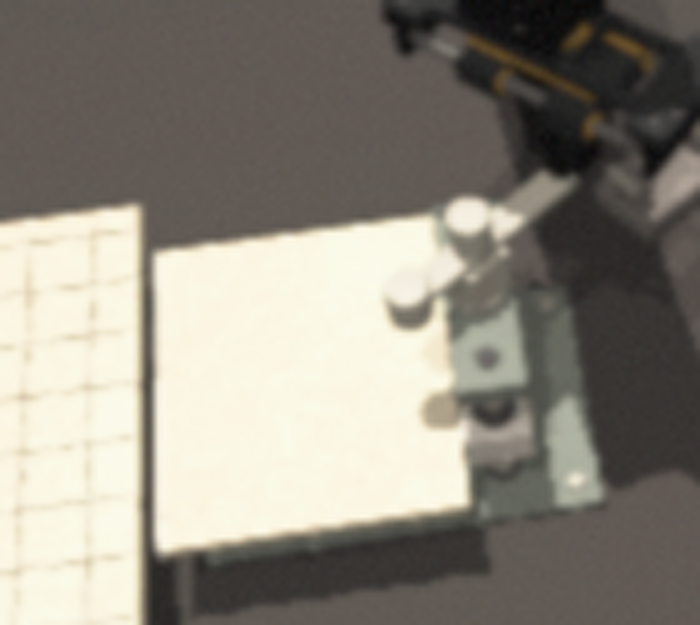

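View pics/j2.png

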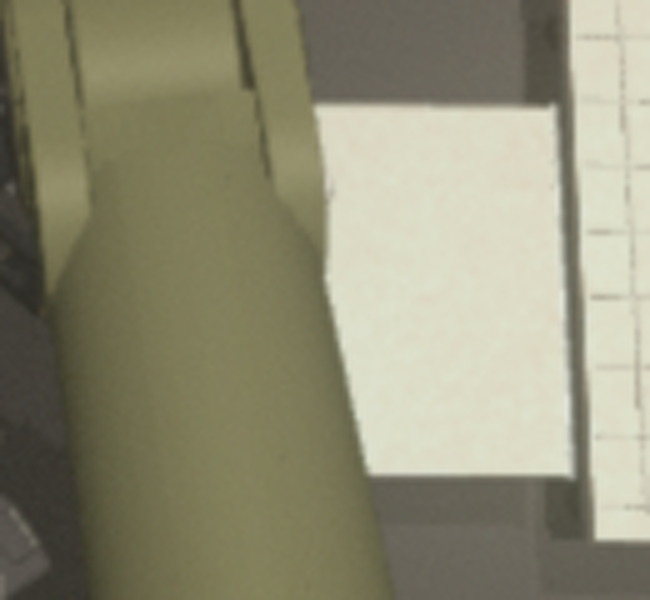

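Run:
```python
from h import *
T=load("j","top");S=load("j","scene")
def c(u0,v0,s,u,v): return (u0+(u+.5)/s-.5, v0+(v+.5)/s-.5)
t=lambda u,v:c(320,140,5,u,v); s=lambda u,v:c(180,150,5,u,v)
print(tri2(T,t(555,105),S,s(157,551)),tri2(T,t(575,476),S,s(153,253)))
# trimmer board near corner: top lower-left corner vs scene upper right
print(tri2(T,t(594,541),S,s(142,206)))
```

```text
(array([ 0.6562, -0.2361,  0.0769]), np.float64(1.3)) (array([ 0.4354, -0.2429,  0.0755]), np.float64(1.1))
(array([ 0.3984, -0.2506,  0.0801]), np.float64(0.4))
```

>>> {"op": "drive_tool", "data": {"offset": [[-0.0004, -0.006, 0.0145], [-0.0004, -0.0142, 0.0278], [-0.0004, -0.025, 0.0392], [-0.0005, -0.038, 0.048], [-0.0005, -0.0524, 0.0539], [-0.0005, -0.0678, 0.0567], [-0.0005, -0.0834, 0.0563], [-0.0005, -0.0986, 0.0526], [-0.0006, -0.1127, 0.0458], [-0.0006, -0.1251, 0.0362]], "angular": [[0, -0.002, -0.002], [0, -0.002, -0.002], [0, -0.002, -0.002], [0, -0.002, -0.002], [0, -0.002, -0.002], [0, -0.002, -0.002], [0, -0.002, -0.002], [0, -0.002, -0.002], [0, -0.002, -0.002], [0, -0.002, -0.002]]}}

```text
time_s: 20.6
tool_pos: [0.6149, -0.0218, 0.2063]
tool_rot: [45.3, 89.7, 94.7]
force: [-0.5, 5.6, 0.2]
grip_width: 0.0217
```

Run:
```python
from h import *
st(); wind(8,10,z=.2062,C=(.5406,-.0323))
```

```text
t 20.6 p [ 0.6149 -0.0218  0.2063] az 49.4 tilt 0.29 q [ 40.  22. -52.  89.  18.  77.  36.] F [-0.5  5.6  0.2] M [ 1.52 -0.07 -0.05] w 0.0217
ang 8.0 r 0.075
offset [[0.0001, -0.0072, -0.0076], [0.0, -0.0134, -0.0159], [-0.0, -0.0184, -0.0251], [-0.0001, -0.0221, -0.0349], [-0.0001, -0.0244, -0.045], [-0.0002, -0.0253, -0.0554], [-0.0002, -0.0247, -0.0659], [-0.0002, -0.0226, -0.0761], [-0.0003, -0.0192, -0.0859], [-0.0003, -0.0144, -0.0952]]
angular [[0.005, 0.004, -0.004], [0.005, 0.004, -0.004], [0.005, 0.004, -0.004], [0.005, 0.004, -0.004], [0.005, 0.004, -0.004], [0.005, 0.004, -0.004], [0.005, 0.004, -0.004], [0.005, 0.004, -0.004], [0.005, 0.004, -0.004], [0.005, 0.004, -0.004]]
```

>>> {"op": "drive_tool", "data": {"offset": [[0, -0.0072, -0.0076], [0, -0.0134, -0.0159], [0, -0.0184, -0.0251], [0, -0.0221, -0.0349], [0, -0.0244, -0.045], [0, -0.0253, -0.0554], [0, -0.0247, -0.0659], [0, -0.0226, -0.0761]], "angular": [[0.005, 0.004, -0.004], [0.005, 0.004, -0.004], [0.005, 0.004, -0.004], [0.005, 0.004, -0.004], [0.005, 0.004, -0.004], [0.005, 0.004, -0.004], [0.005, 0.004, -0.004], [0.005, 0.004, -0.004]]}}

```text
time_s: 21.6
tool_pos: [0.5835, -0.0933, 0.2064]
tool_rot: [-31.8, 89.8, 17.4]
force: [5.8, 4.6, -0.8]
grip_width: 0.0216
```

Run:
```python
from h import *
st(); snap("k"); crop("k","scene",180,150,320,275,5,"k1"); crop("k","top",320,140,450,260,5,"k2")
wind(6,6,z=.2062,C=(.5406,-.0323))
```

```text
t 21.6 p [ 0.5835 -0.0933  0.2064] az 49.1 tilt 0.23 q [ 49.  19. -52.  93.  15.  76.  45.] F [ 5.8  4.6 -0.8] M [ 1.09 -1.22  0.03] w 0.0216
ang -56.2 r 0.0747
offset [[-0.0001, 0.0024, -0.0075], [-0.0001, 0.0056, -0.0146], [-0.0001, 0.0095, -0.0214], [-0.0001, 0.0142, -0.0277], [-0.0001, 0.0194, -0.0335], [-0.0001, 0.0253, -0.0387]]
angular [[-0.001, 0.0, 0.001], [-0.001, 0.0, 0.001], [-0.001, 0.0, 0.001], [-0.001, 0.0, 0.001], [-0.001, 0.0, 0.001], [-0.001, 0.0, 0.001]]
```

View pics/k1.png

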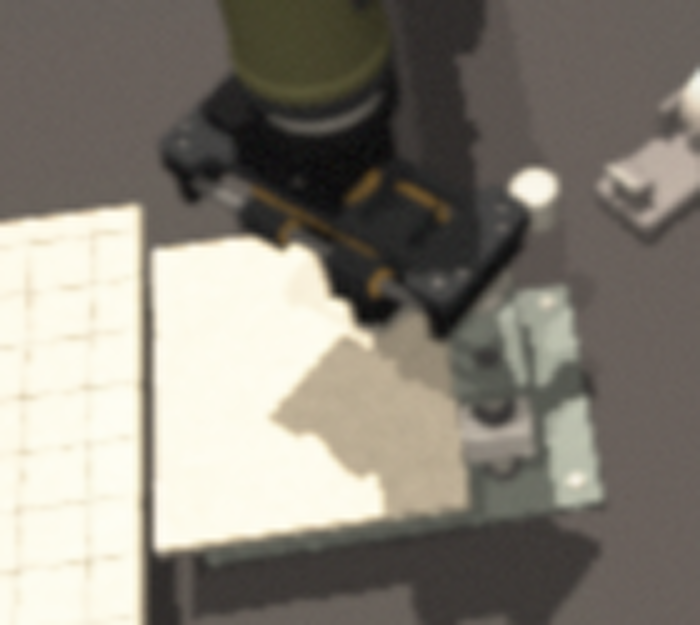

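View pics/k2.png

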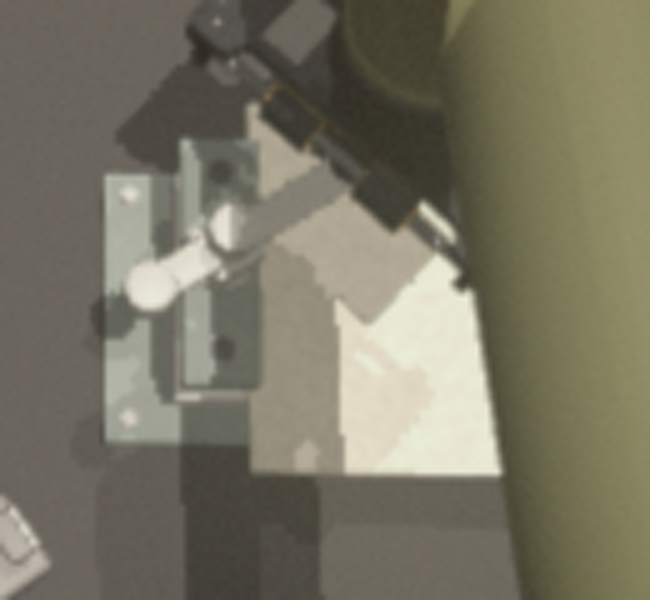

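Run:
```python
from h import *
S=load("k","scene")
for z in (.067,.0745,.077,.08): print(z,[(((proj(S,p)+.5-[180,150])*5-.5).round(1)) for p in ([.6563,-.2365,z],[.435,-.243,z])])
```

```text
0.067 [array([161.2, 559. ]), array([156.6, 260.3])]
0.0745 [array([158.3, 553.1]), array([154.1, 253.5])]
0.077 [array([157.4, 551.1]), array([153.2, 251.3])]
0.08 [array([156.3, 548.8]), array([152.2, 248.6])]
```

```bash
cat >> h.py <<'E'
def wind2(step,n,az_end=None,C=(.5406,-.0323),r=.0748,z=.2062,start=None):
    s,p,R=cur(); d=p[:2]-C; a=np.degrees(np.arctan2(d[1],d[0])); az0=jawaz(R); print('ang',a.round(1),'r',np.hypot(*d).round(4),'az',az0.round(1))
    if start is not None: a=start
    P=[]
    for k in range(1,n+1):
        b=a-step*k; t=np.radians(b)
        az=b+180 if az_end is None else az0+(az_end-az0)*k/n
        P.append(([C[0]+r*np.cos(t),C[1]+r*np.sin(t),z],az))
    plan(P)
E
python3 -c "
from h import *
wind2(6,6,88)"
```

```text
ang -56.2 r 0.0747 az 49.0
offset [[-0.0001, 0.0024, -0.0075], [-0.0001, 0.0056, -0.0146], [-0.0001, 0.0095, -0.0214], [-0.0001, 0.0142, -0.0277], [-0.0001, 0.0194, -0.0335], [-0.0001, 0.0253, -0.0387]]
angular [[-0.113, 0.0, 0.001], [-0.227, 0.0, 0.001], [-0.34, 0.0, 0.001], [-0.453, 0.0, 0.001], [-0.567, -0.0, 0.001], [-0.68, -0.0, 0.001]]
```

>>> {"op": "drive_tool", "data": {"offset": [[0, 0.0024, -0.0075], [0, 0.0056, -0.0146], [0, 0.0095, -0.0214], [0, 0.0142, -0.0277], [0, 0.0194, -0.0335], [0, 0.0253, -0.0387]], "angular": [[-0.113, 0, 0.001], [-0.227, 0, 0.001], [-0.34, 0, 0.001], [-0.453, 0, 0.001], [-0.567, 0, 0.001], [-0.68, 0, 0.001]], "squeeze": 9}}

```text
time_s: 22.45
tool_pos: [0.5393, -0.1081, 0.2066]
tool_rot: [-109.5, 89.7, -21.3]
force: [6.8, -0.3, -2.3]
grip_width: 0.0218
```

```bash
python3 -c "
from h import *
st(); wind2(5,5)"
```

```text
t 22.45 p [ 0.5393 -0.1081  0.2066] az 88.2 tilt 0.28 q [ 61.  14. -59.  98.  13.  75.  87.] F [ 6.8 -0.3 -2.3] M [ 0.03 -1.58  0.02] w 0.0218
ang -91.0 r 0.0759 az 88.2
offset [[0.0003, 0.0065, 0.0013], [0.0003, 0.013, 0.002], [0.0003, 0.0194, 0.0033], [0.0002, 0.0257, 0.0052], [0.0002, 0.0317, 0.0076]]
angular [[0.073, -0.001, 0.005], [0.16, -0.001, 0.005], [0.247, -0.001, 0.005], [0.335, -0.001, 0.005], [0.422, -0.001, 0.005]]
```

>>> {"op": "drive_tool", "data": {"offset": [[0, 0.0065, 0.0013], [0, 0.013, 0.002], [0, 0.0194, 0.0033], [0, 0.0257, 0.0052], [0, 0.0317, 0.0076]], "angular": [[0.073, -0.001, 0.005], [0.16, -0.001, 0.005], [0.247, -0.001, 0.005], [0.335, -0.001, 0.005], [0.422, -0.001, 0.005]]}}

```text
time_s: 23.08
tool_pos: [0.5092, -0.1005, 0.2066]
tool_rot: [-81.8, 89.7, -18.0]
force: [7.2, -0.1, -4.5]
grip_width: 0.022
```

```bash
python3 -c "
from h import *
st(); wind2(5,5)"
```

```text
t 23.07 p [ 0.5092 -0.1005  0.2066] az 63.8 tilt 0.25 q [ 62.   8. -57. 102.   7.  73.  67.] F [ 7.2 -0.1 -4.5] M [ 0.03 -1.61  0.  ] w 0.022
ang -114.7 r 0.0751 az 63.8
offset [[0.0003, 0.0065, 0.0004], [0.0003, 0.013, 0.0011], [0.0003, 0.0194, 0.0024], [0.0003, 0.0257, 0.0042], [0.0002, 0.0318, 0.0065]]
angular [[0.062, 0.001, 0.004], [0.149, 0.001, 0.004], [0.236, 0.001, 0.004], [0.323, 0.001, 0.004], [0.411, 0.002, 0.004]]
```

>>> {"op": "drive_tool", "data": {"offset": [[0.0006, 0.0065, 0.0004], [0.0006, 0.013, 0.0011], [0.0006, 0.0194, 0.0024], [0.0006, 0.0257, 0.0042], [0.0006, 0.0318, 0.0065]], "angular": [[0.062, 0.001, 0.004], [0.149, 0.001, 0.004], [0.236, 0.001, 0.004], [0.323, 0.001, 0.004], [0.411, 0.002, 0.004]]}}

```text
time_s: 23.7
tool_pos: [0.4854, -0.0822, 0.2064]
tool_rot: [-72.7, 89.6, -32.6]
force: [8.1, -2.9, -4.3]
grip_width: 0.0218
```

```bash
python3 -c "
from h import *
st(); wind2(5,4)"
```

```text
t 23.7 p [ 0.4854 -0.0822  0.2064] az 40.1 tilt 0.35 q [ 62.   2. -56. 106.   2.  73.  45.] F [ 8.1 -2.9 -4.3] M [-0.27 -1.83  0.  ] w 0.0218
ang -137.9 r 0.0744 az 40.1
offset [[0.0001, 0.0065, -0.0003], [0.0001, 0.013, 0.0003], [0.0001, 0.0194, 0.0015], [0.0, 0.0257, 0.0032]]
angular [[0.052, 0.002, 0.006], [0.139, 0.002, 0.006], [0.226, 0.002, 0.006], [0.314, 0.003, 0.006]]
```

>>> {"op": "drive_tool", "data": {"offset": [[0.0004, 0.0065, -0.0003], [0.0004, 0.013, 0.0003], [0.0004, 0.0194, 0.0015], [0.0004, 0.0257, 0.0032]], "angular": [[0.052, 0.002, 0.006], [0.139, 0.002, 0.006], [0.226, 0.002, 0.006], [0.314, 0.003, 0.006]]}}

```text
time_s: 24.2
tool_pos: [0.4732, -0.0627, 0.2064]
tool_rot: [-56.0, 89.6, -34.1]
force: [8.5, -2.5, -4.7]
grip_width: 0.0215
```

```bash
python3 -c "
from h import *
st(); wind2(4,4)"
```

```text
t 24.2 p [ 0.4732 -0.0627  0.2064] az 21.8 tilt 0.36 q [ 61.  -1. -56. 107.  -0.  73.  27.] F [ 8.5 -2.5 -4.7] M [-0.66 -1.83  0.07] w 0.0215
ang -155.7 r 0.0739 az 21.8
offset [[0.0001, 0.0052, -0.0009], [0.0001, 0.0104, -0.0006], [0.0001, 0.0156, 0.0001], [0.0, 0.0207, 0.0011]]
angular [[0.027, 0.004, 0.005], [0.096, 0.004, 0.005], [0.166, 0.004, 0.005], [0.236, 0.004, 0.005]]
```

```bash
python3 -c "
from h import *
wind2(4,4,C=(.5411,-.0320),r=.0745)"
```

```text
ang -155.6 r 0.0745 az 21.8
offset [[0.0001, 0.0052, -0.0], [0.0001, 0.0104, 0.0003], [0.0001, 0.0155, 0.001], [0.0, 0.0206, 0.002]]
angular [[0.026, 0.004, 0.005], [0.096, 0.004, 0.005], [0.165, 0.004, 0.005], [0.235, 0.004, 0.005]]
```

>>> {"op": "drive_tool", "data": {"offset": [[0.0003, 0.0052, 0], [0.0003, 0.0104, 0.0003], [0.0003, 0.0155, 0.001], [0.0003, 0.0206, 0.002]], "angular": [[0.026, 0.004, 0.005], [0.096, 0.004, 0.005], [0.165, 0.004, 0.005], [0.235, 0.004, 0.005]]}}

```text
time_s: 24.7
tool_pos: [0.4685, -0.0464, 0.2063]
tool_rot: [-63.8, 89.6, -55.7]
force: [5.0, -5.5, -3.0]
grip_width: 0.0218
```

```bash
python3 -c "
from h import *
st(); wind2(4,4,C=(.5411,-.0320),r=.0745)"
```

```text
t 24.7 p [ 0.4685 -0.0464  0.2063] az 8.1 tilt 0.36 q [ 61.  -2. -57. 108.  -1.  73.  13.] F [ 5.  -5.5 -3. ] M [-1.18 -1.19  0.08] w 0.0218
ang -168.8 r 0.074 az 8.1
offset [[0.0001, 0.0052, -0.0006], [0.0001, 0.0104, -0.0003], [0.0, 0.0155, 0.0003], [0.0, 0.0206, 0.0013]]
angular [[0.016, 0.003, 0.006], [0.086, 0.003, 0.005], [0.155, 0.003, 0.005], [0.225, 0.003, 0.005]]
```

>>> {"op": "drive_tool", "data": {"offset": [[0.0003, 0.0052, 0], [0.0003, 0.0104, 0.0004], [0.0003, 0.0155, 0.001], [0.0003, 0.0206, 0.002]], "angular": [[0.016, 0.003, 0.006], [0.086, 0.003, 0.005], [0.155, 0.003, 0.005], [0.225, 0.003, 0.005]]}}

```text
time_s: 25.2
tool_pos: [0.4675, -0.0301, 0.2062]
tool_rot: [-78.6, 89.6, -83.7]
force: [1.9, -6.7, 0.2]
grip_width: 0.0217
```

```bash
python3 -c "
from h import *
st(); wind2(4,4,C=(.5411,-.0320),r=.0742)"
```

```text
t 25.2 p [ 0.4675 -0.0301  0.2062] az -5.1 tilt 0.39 q [ 60.  -2. -58. 108.  -2.  73.  -2.] F [ 1.9 -6.7  0.2] M [-1.44 -0.27 -0.03] w 0.0217
ang 178.5 r 0.0736 az -5.1
offset [[-0.0, 0.0051, -0.0007], [-0.0, 0.0103, -0.0005], [-0.0001, 0.0155, 0.0001], [-0.0001, 0.0206, 0.001]]
angular [[0.007, 0.001, 0.007], [0.077, 0.002, 0.007], [0.147, 0.002, 0.007], [0.216, 0.002, 0.007]]
```

>>> {"op": "drive_tool", "data": {"offset": [[0, 0.0055, 0], [0, 0.0108, 0.0003], [0, 0.016, 0.0008], [0, 0.021, 0.0018]], "angular": [[0.007, 0.001, 0.007], [0.077, 0.002, 0.007], [0.147, 0.002, 0.007], [0.216, 0.002, 0.007]]}}

```text
time_s: 25.7
tool_pos: [0.4701, -0.0138, 0.2062]
tool_rot: [-91.1, 89.6, -108.9]
force: [-2.6, -5.9, 2.8]
grip_width: 0.0217
```

```bash
python3 -c "
from h import *
st(); wind2(4,4,C=(.5411,-.0320),r=.0742)"
```

```text
t 25.7 p [ 0.4701 -0.0138  0.2062] az -17.8 tilt 0.38 q [ 60.  -2. -60. 108.  -1.  73. -18.] F [-2.6 -5.9  2.8] M [-1.4   0.4   0.02] w 0.0217
ang 165.6 r 0.0733 az -17.8
offset [[-0.0, 0.0051, -0.001], [-0.0001, 0.0103, -0.0008], [-0.0001, 0.0154, -0.0002], [-0.0001, 0.0205, 0.0008]]
angular [[0.011, -0.0, 0.007], [0.081, 0.0, 0.007], [0.15, 0.0, 0.007], [0.22, 0.001, 0.007]]
```

>>> {"op": "drive_tool", "data": {"offset": [[-0.0002, 0.0055, -0.0005], [-0.0002, 0.0108, -0.0002], [-0.0002, 0.016, 0.0003], [-0.0002, 0.021, 0.0012]], "angular": [[0.011, 0, 0.007], [0.081, 0, 0.007], [0.15, 0, 0.007], [0.22, 0.001, 0.007]]}}

```text
time_s: 26.2
tool_pos: [0.4761, 0.0017, 0.2061]
tool_rot: [-93.1, 89.6, -123.8]
force: [-3.3, -5.5, 2.4]
grip_width: 0.0218
```

```bash
python3 -c "
from h import *
st(); wind2(4,4,C=(.5411,-.0320),r=.0742)"
```

```text
t 26.2 p [0.4761 0.0017 0.2061] az -30.7 tilt 0.42 q [ 59.   0. -61. 107.   0.  73. -34.] F [-3.3 -5.5  2.4] M [-1.3   0.67 -0.05] w 0.0218
ang 152.6 r 0.0732 az -30.7
offset [[-0.0001, 0.0051, -0.0011], [-0.0001, 0.0103, -0.0009], [-0.0002, 0.0154, -0.0003], [-0.0002, 0.0205, 0.0007]]
angular [[0.012, -0.0, 0.007], [0.082, -0.0, 0.007], [0.151, 0.0, 0.007], [0.221, 0.0, 0.007]]
```

>>> {"op": "drive_tool", "data": {"offset": [[-0.0002, 0.0055, -0.0008], [-0.0002, 0.0105, -0.0006], [-0.0002, 0.0155, -0.0001]], "angular": [[0.012, 0, 0.007], [0.082, 0, 0.007], [0.151, 0, 0.007]]}}

```text
time_s: 26.58
tool_pos: [0.4821, 0.0111, 0.2061]
tool_rot: [-86.7, 89.5, -126.4]
force: [-4.8, -5.1, 4.0]
grip_width: 0.0215
```

```bash
python3 -c "
from h import *
st(); wind2(4,3,C=(.5411,-.0320),r=.0742)"
```

```text
t 26.57 p [0.4821 0.0111 0.2061] az -39.7 tilt 0.47 q [ 57.   2. -62. 106.   2.  73. -45.] F [-4.8 -5.1  4. ] M [-1.12  1.01 -0.01] w 0.0215
ang 143.9 r 0.0731 az -39.7
offset [[-0.0002, 0.0051, -0.0012], [-0.0002, 0.0103, -0.001], [-0.0003, 0.0154, -0.0004]]
angular [[0.008, 0.001, 0.008], [0.078, 0.001, 0.008], [0.148, 0.001, 0.008]]
```

>>> {"op": "drive_tool", "data": {"offset": [[-0.0004, 0.0055, -0.0009], [-0.0004, 0.0105, -0.0007], [-0.0004, 0.0155, -0.0002]], "angular": [[0.008, 0, 0.008], [0.078, 0, 0.008], [0.148, 0, 0.008]]}}

```text
time_s: 26.95
tool_pos: [0.4895, 0.0198, 0.206]
tool_rot: [-80.8, 89.5, -129.2]
force: [-6.3, -3.3, 5.2]
grip_width: 0.0218
```

Run:
```python
from h import *
st(); snap("l"); crop("l","scene",180,150,320,275,5,"l1"); wind2(4,3,C=(.5411,-.0320),r=.0742)
```

```text
t 26.95 p [0.4895 0.0198 0.206 ] az -48.4 tilt 0.48 q [ 56.   4. -63. 105.   4.  73. -56.] F [-6.3 -3.3  5.2] M [-0.89  1.26  0.03] w 0.0218
ang 134.2 r 0.0731 az -48.3
offset [[-0.0002, 0.0051, -0.0011], [-0.0002, 0.0103, -0.0008], [-0.0002, 0.0154, -0.0001]]
angular [[0.026, 0.001, 0.007], [0.096, 0.002, 0.007], [0.166, 0.002, 0.007]]
```

View pics/l1.png

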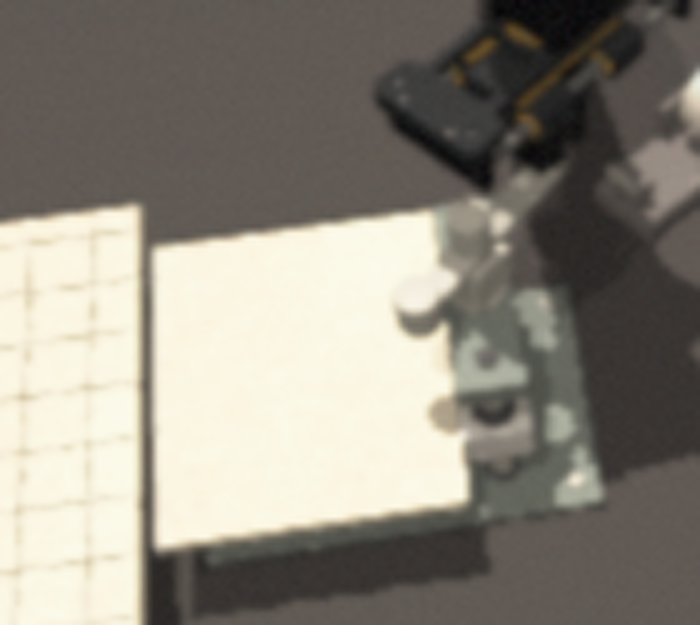

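>>> {"op": "drive_tool", "data": {"offset": [[-0.0002, 0.0054, -0.0008], [-0.0002, 0.0107, -0.0006], [-0.0002, 0.016, 0.0001], [-0.0002, 0.021, 0.001]], "angular": [[0.026, 0.001, 0.007], [0.096, 0.002, 0.007], [0.166, 0.002, 0.007], [0.236, 0.002, 0.007]]}}

```text
time_s: 27.55
tool_pos: [0.5042, 0.0312, 0.206]
tool_rot: [-78.0, 89.6, -140.1]
force: [-6.2, -2.2, 6.5]
grip_width: 0.022
```

```bash
python3 -c "
from h import *
st(); wind2(4,4,C=(.5411,-.0320),r=.0742)"
```

```text
t 27.55 p [0.5042 0.0312 0.206 ] az -62.0 tilt 0.41 q [ 52.   7. -62. 103.   7.  74. -74.] F [-6.2 -2.2  6.5] M [-0.51  1.43 -0.01] w 0.022
ang 120.2 r 0.0732 az -62.0
offset [[-0.0003, 0.0051, -0.001], [-0.0003, 0.0103, -0.0007], [-0.0004, 0.0154, 0.0], [-0.0004, 0.0205, 0.0011]]
angular [[0.03, 0.002, 0.007], [0.1, 0.002, 0.007], [0.17, 0.002, 0.007], [0.239, 0.002, 0.007]]
```

>>> {"op": "drive_tool", "data": {"offset": [[-0.0008, 0.0054, -0.0008], [-0.0008, 0.0107, -0.0005], [-0.0008, 0.016, 0.0002], [-0.0008, 0.021, 0.0013]], "angular": [[0.03, 0.002, 0.007], [0.1, 0.002, 0.007], [0.17, 0.002, 0.007], [0.239, 0.002, 0.007]]}}

```text
time_s: 28.05
tool_pos: [0.5186, 0.0361, 0.2049]
tool_rot: [-73.1, 89.2, -149.1]
force: [-9.7, -4.2, 1.9]
grip_width: 0.0214
```

```bash
python3 -c "
from h import *
st(); wind2(4,4,C=(.5411,-.0320),r=.0742)"
```

```text
t 28.05 p [0.5186 0.0361 0.2049] az -76.0 tilt 0.81 q [ 48.  10. -60. 101.   9.  75. -90.] F [-9.7 -4.2  1.9] M [-1.06  1.98  0.02] w 0.0214
ang 108.3 r 0.0717 az -76.0
offset [[-0.0014, 0.005, -0.0027], [-0.0015, 0.0101, -0.0025], [-0.0015, 0.0153, -0.002], [-0.0016, 0.0204, -0.0011]]
angular [[-0.005, 0.004, 0.014], [0.065, 0.005, 0.013], [0.135, 0.005, 0.013], [0.204, 0.005, 0.013]]
```

Run:
```python
from h import *
snap("m"); crop("m","scene",180,130,340,260,5,"m1"); st()
```

```text
t 28.15 p [0.5209 0.0364 0.205 ] az -75.9 tilt 0.5 q [ 48.  10. -60. 101.   9.  74. -90.] F [-0.9 -4.9 -4.8] M [-0.79  0.07  0.05] w 0.0185
```

View pics/m1.png

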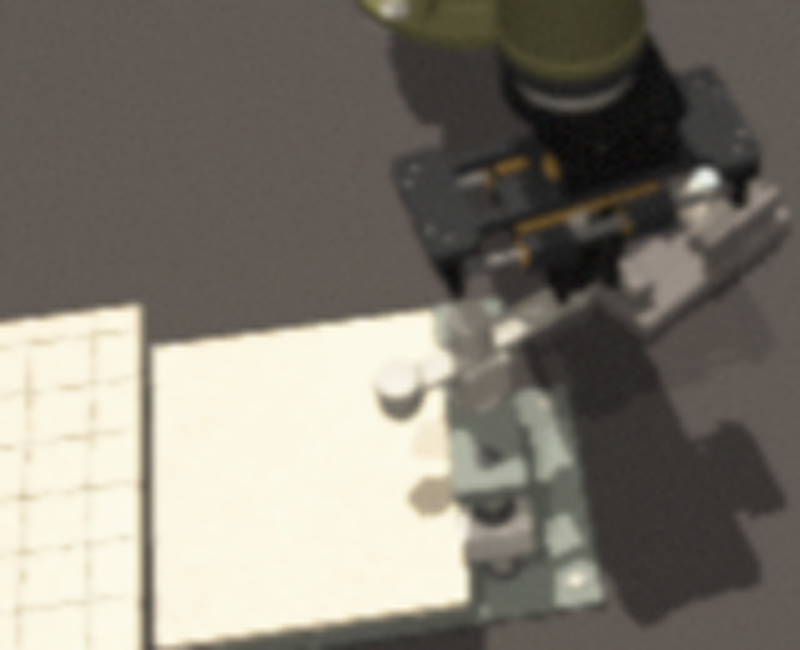

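Run:
```python
from h import *
def c(u0,v0,s,u,v): return (u0+(u+.5)/s-.5, v0+(v+.5)/s-.5)
for n,uv,o in (("m",(400,376),(180,130)),("l",(422,300),(180,150))):
    S=load(n,"scene"); q=onz(S,*c(*o,5,*uv),.1933); v=q[:2]-[.5408,-.0323]; print(n,q.round(4),np.hypot(*v).round(4),np.degrees(np.arctan2(v[1],v[0]))+180)
st()
```

```text
m [ 0.5641 -0.0754  0.1933] 0.049 118.33151956132146
l [ 0.5826 -0.0641  0.1933] 0.0525 142.74643919782164
t 28.15 p [0.5209 0.0364 0.205 ] az -75.9 tilt 0.5 q [ 48.  10. -60. 101.   9.  74. -90.] F [-0.9 -4.9 -4.8] M [-0.79  0.07  0.05] w 0.0185
```

Run:
```python
from h import *
plan([([.5056,.0339,.207],-62)])
```

```text
offset [[-0.0018, -0.0154, -0.0013]]
angular [[-0.243, 0.003, 0.008]]
```

>>> {"op": "drive_tool", "data": {"offset": [[0, 0, 0], [0, 0, 0], [0, 0, 0], [-0.001, -0.008, -0.001], [-0.0018, -0.0154, -0.0013], [-0.0018, -0.0154, -0.0013]], "angular": [[0, 0, 0], [0, 0, 0], [0, 0, 0], [-0.12, 0.003, 0.008], [-0.243, 0.003, 0.008], [-0.243, 0.003, 0.008]], "fingers": -0.1}}

```text
time_s: 28.9
tool_pos: [0.5056, 0.0338, 0.2072]
tool_rot: [-7.4, 89.9, -69.5]
force: [-0.3, -0.4, -0.3]
grip_width: 0.0478
```

Run:
```python
from h import *
st(); snap("n"); crop("n","scene",230,130,330,220,8,"n1")
```

```text
t 28.9 p [0.5056 0.0338 0.2072] az -62.1 tilt 0.05 q [ 52.   7. -62. 103.   6.  74. -74.] F [-0.3 -0.4 -0.3] M [ 0.    0.04 -0.  ] w 0.0478
```

View pics/n1.png

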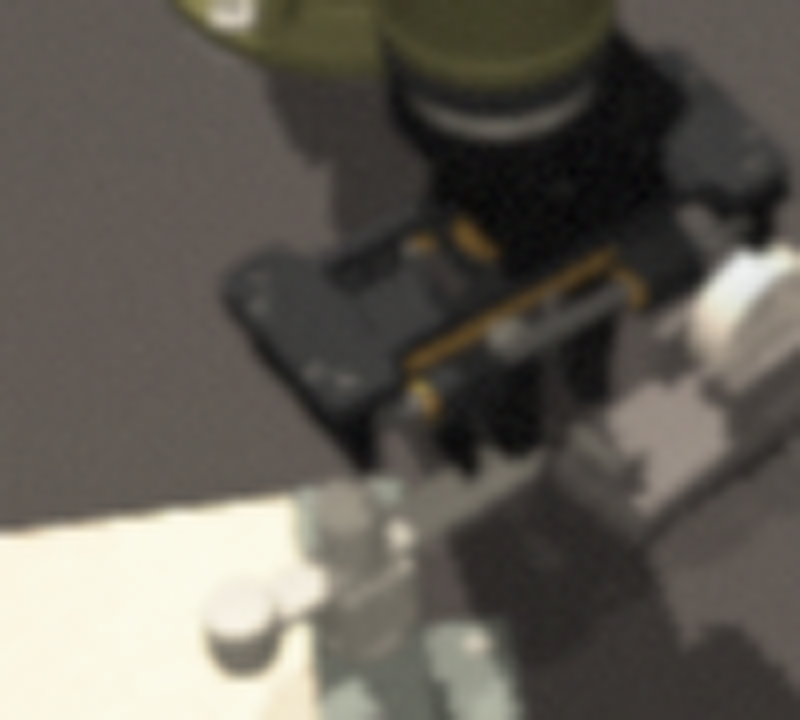

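>>> {"op": "drive_tool", "data": {"offset": [[0, 0, 0], [0, 0, 0], [0, 0, 0], [0, 0, 0], [0, 0, 0]], "angular": [[0, 0, 0], [0, 0, 0], [0, 0, 0], [0, 0, 0], [0, 0, 0]], "fingers": 1, "squeeze": 12}}

```text
time_s: 29.62
tool_pos: [0.5064, 0.0327, 0.2071]
tool_rot: [14.7, 89.9, -47.5]
force: [2.2, -3.2, -1.6]
grip_width: 0.0214
```

Run:
```python
from h import *
st(); wind2(3,3)
```

```text
t 29.62 p [0.5064 0.0327 0.2071] az -62.2 tilt 0.1 q [ 52.   7. -62. 103.   6.  74. -74.] F [ 2.2 -3.2 -1.6] M [-0.79 -0.51  0.02] w 0.0214
ang 117.8 r 0.0735 az -62.2
offset [[0.0009, 0.0039, -0.0012], [0.0009, 0.0078, -0.0009], [0.0009, 0.0117, -0.0004]]
angular [[0.053, 0.002, -0.0], [0.106, 0.002, -0.001], [0.158, 0.002, -0.001]]
```

>>> {"op": "drive_tool", "data": {"offset": [[0, 0.003, 0], [0, 0.006, 0], [0, 0.006, 0]], "angular": [[0.04, 0, 0], [0.08, 0, 0], [0.08, 0, 0]]}}

```text
time_s: 30.0
tool_pos: [0.5096, 0.0342, 0.2068]
tool_rot: [-73.0, 89.7, -139.9]
force: [-5.2, -4.7, 4.4]
grip_width: 0.0216
```

Run:
```python
from h import *
st(); wind2(3,3)
```

```text
t 30.0 p [0.5096 0.0342 0.2068] az -66.8 tilt 0.34 q [ 51.   8. -62. 103.   7.  74. -79.] F [-5.2 -4.7  4.4] M [-1.09  1.24 -0.01] w 0.0216
ang 115.0 r 0.0734 az -66.8
offset [[0.0006, 0.0039, -0.0014], [0.0006, 0.0078, -0.0012], [0.0005, 0.0117, -0.0008]]
angular [[0.02, 0.002, 0.006], [0.073, 0.002, 0.006], [0.125, 0.002, 0.006]]
```

>>> {"op": "drive_tool", "data": {"offset": [[0, 0.004, -0.0005], [0, 0.007, -0.0003], [0, 0.007, -0.0003]], "angular": [[0.03, 0, 0.006], [0.07, 0, 0.006], [0.07, 0, 0.006]]}}

```text
time_s: 30.38
tool_pos: [0.5122, 0.0353, 0.2066]
tool_rot: [-74.5, 89.4, -145.4]
force: [-11.6, -5.9, 9.6]
grip_width: 0.022
```

Run:
```python
from h import *
st(); wind2(3,3)
```

```text
t 30.38 p [0.5122 0.0353 0.2066] az -70.9 tilt 0.6 q [ 50.   9. -61. 102.   8.  74. -84.] F [-11.6  -5.9   9.6] M [-1.44  2.42  0.03] w 0.022
ang 112.8 r 0.0734 az -70.9
offset [[0.0003, 0.0038, -0.0016], [0.0003, 0.0077, -0.0015], [0.0002, 0.0116, -0.0013]]
angular [[-0.012, 0.003, 0.01], [0.04, 0.003, 0.01], [0.092, 0.003, 0.01]]
```

>>> {"op": "drive_tool", "data": {"offset": [[0, 0.005, 0], [0, 0.006, 0], [0, 0.006, 0]], "angular": [[0, 0, 0.006], [0, 0, 0.006], [0, 0, 0.006]], "squeeze": 14}}

```text
time_s: 30.75
tool_pos: [0.5131, 0.0358, 0.2064]
tool_rot: [-79.8, 89.0, -150.7]
force: [-14.7, -4.8, 12.6]
grip_width: 0.0214
```

Run:
```python
from h import *
st(); snap("o"); crop("o","scene",180,130,340,260,5,"o1"); st()
```

```text
t 30.75 p [0.5131 0.0358 0.2064] az -70.9 tilt 0.98 q [ 49.   9. -61. 102.   9.  75. -85.] F [-14.7  -4.8  12.6] M [-1.3   3.11 -0.01] w 0.0214
t 30.85 p [0.5131 0.0358 0.2065] az -70.9 tilt 0.97 q [ 49.   9. -61. 102.   9.  75. -85.] F [-14.1  -4.7  12.2] M [-1.31  3.08  0.02] w 0.0216
```

View pics/o1.png

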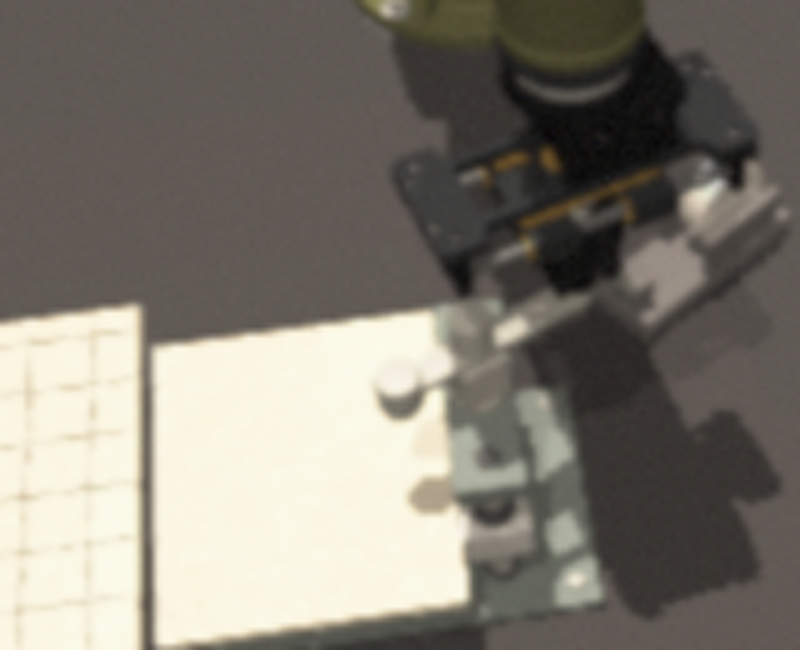

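The crank's weight stays at scene crop (400,376) while the reaction rose from about 6.5 N to 15 N, so the stop is met. Now I unload, open part way and lift clear.

>>> {"op": "drive_tool", "data": {"offset": [[0, 0.003, 0], [0, 0, -0.0003], [0, -0.0003, -0.0005]], "angular": [[0, 0, 0.006], [0, 0, 0.01], [0, 0, 0.012]]}}

```text
time_s: 31.22
tool_pos: [0.5114, 0.0349, 0.2066]
tool_rot: [-61.4, 89.5, -132.4]
force: [-3.7, -3.7, 3.6]
grip_width: 0.0217
```

>>> {"op": "drive_tool", "data": {"offset": [[0, 0, 0], [0, 0, 0], [0, 0, 0], [0, 0, 0]], "angular": [[0, 0, 0], [0, 0, 0], [0, 0, 0], [0, 0, 0]], "fingers": -0.15}}

```text
time_s: 31.72
tool_pos: [0.5114, 0.0352, 0.2066]
tool_rot: [-63.6, 89.5, -134.5]
force: [0.5, -1.0, -0.4]
grip_width: 0.048
```

Run:
```python
from h import *
st()
```

```text
t 31.73 p [0.5114 0.0352 0.2066] az -71.0 tilt 0.53 q [ 50.   8. -61. 102.   8.  74. -84.] F [ 0.5 -1.  -0.4] M [-0.   -0.02  0.03] w 0.048
```

Released. Lift straight up, then back away for a clear view.

>>> {"op": "drive_tool", "data": {"offset": [[-0.03, 0, 0], [-0.07, 0, 0], [-0.11, 0, 0], [-0.11, 0, 0]], "angular": [[0, 0, 0], [0, 0, 0], [0, 0, 0], [0, 0, 0]]}}

```text
time_s: 32.22
tool_pos: [0.5138, 0.0366, 0.3195]
tool_rot: [-26.3, 89.6, -97.2]
force: [-0.1, 0.3, -0.4]
grip_width: 0.0501
```

Run:
```python
from h import *
st(); s,p,R=cur()
W=np.array([p,[.50,.2,.32],[.45,.35,.32]]); P=[]
for t in np.linspace(1/7,1,7): P.append(([np.interp(t,[0,.5,1],W[:,i]) for i in range(3)],jawaz(R)+30*t))
plan(P)
```

```text
t 32.23 p [0.5138 0.0366 0.3195] az -70.9 tilt 0.39 q [ 52.   4. -62.  92.   4.  86. -81.] F [-0.1  0.3 -0.4] M [ 0.03 -0.03 -0.04] w 0.0501
offset [[-0.0004, 0.0115, -0.0454], [-0.0009, 0.023, -0.0908], [-0.0013, 0.0345, -0.1362], [-0.0017, 0.0405, -0.1815], [-0.002, 0.041, -0.2267], [-0.0022, 0.0415, -0.2719], [-0.0025, 0.0419, -0.317]]
angular [[-0.075, 0.006, 0.003], [-0.15, 0.006, 0.003], [-0.224, 0.006, 0.004], [-0.299, 0.006, 0.004], [-0.374, 0.005, 0.004], [-0.449, 0.005, 0.004], [-0.524, 0.005, 0.005]]
```

>>> {"op": "drive_tool", "data": {"offset": [[0, 0.0115, -0.045], [0, 0.023, -0.09], [-0.001, 0.0345, -0.136], [-0.001, 0.0405, -0.18], [-0.002, 0.041, -0.226], [-0.002, 0.0415, -0.272], [-0.002, 0.042, -0.317], [-0.002, 0.042, -0.317]], "angular": [[-0.075, 0, 0], [-0.15, 0, 0], [-0.224, 0, 0], [-0.3, 0, 0], [-0.374, 0, 0], [-0.45, 0, 0], [-0.524, 0, 0], [-0.524, 0, 0]]}}

```text
time_s: 33.22
tool_pos: [0.4462, 0.3543, 0.3186]
tool_rot: [-86.0, 89.6, -126.4]
force: [0.0, 0.3, 0.2]
grip_width: 0.0502
```

Run:
```python
from h import *
st(); snap("q"); crop("q","scene",180,130,320,270,5,"q1"); crop("q","top",325,140,455,260,5,"q2")
```

```text
t 33.23 p [0.4462 0.3543 0.3186] az -40.4 tilt 0.35 q [ 16.  19. -72.  85.  18.  89. -95.] F [0.  0.3 0.2] M [-0.04 -0.   -0.02] w 0.0502
```

View pics/q1.png

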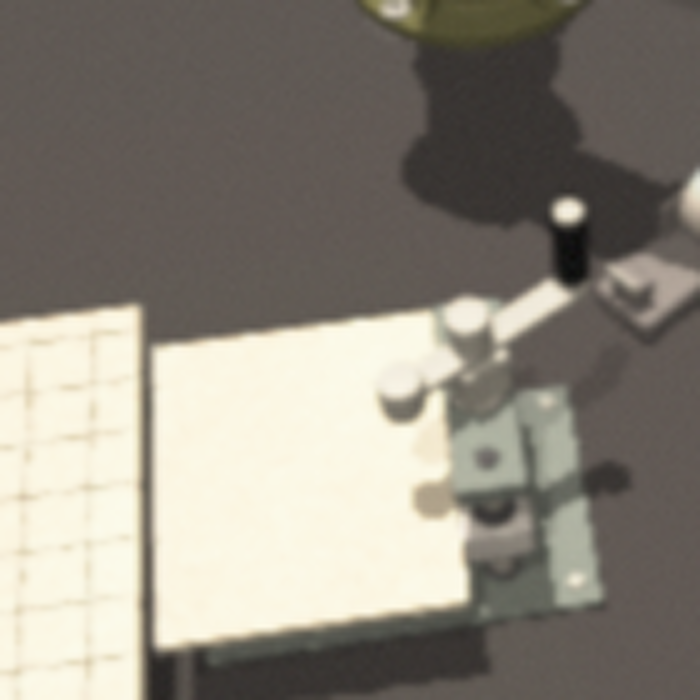

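View pics/q2.png

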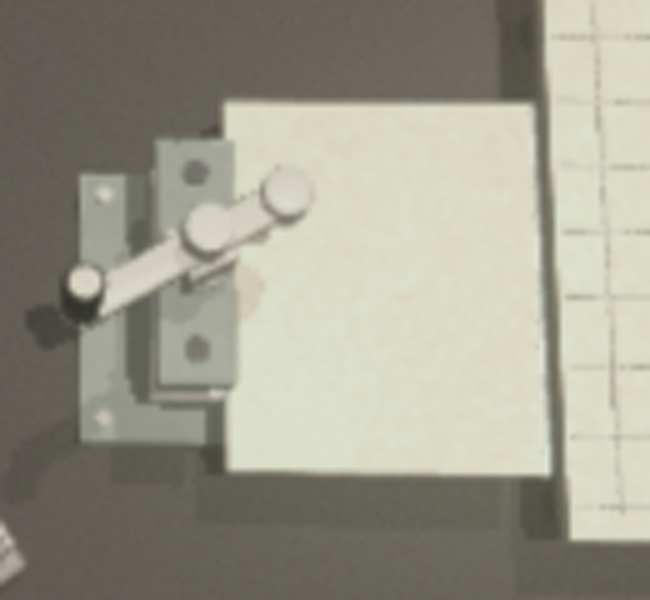

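View pics/q_scene.png

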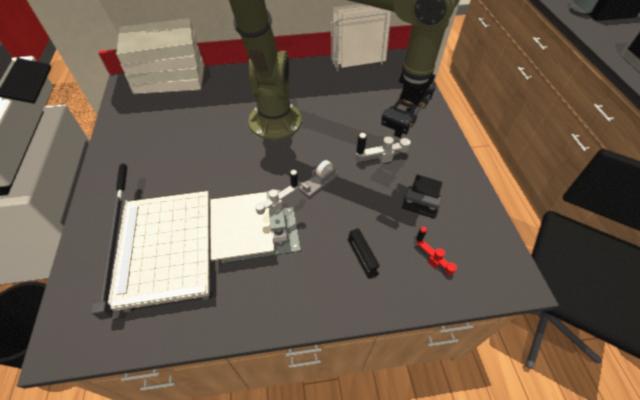

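Run:
```python
from h import *
T=load("q","top");S=load("q","scene")
def c(u0,v0,s,u,v): return (u0+(u+.5)/s-.5, v0+(v+.5)/s-.5)
t=lambda u,v:c(325,140,5,u,v); s=lambda u,v:c(180,130,5,u,v)
print("edge",tri2(T,t(533,103),S,s(156,649)),tri2(T,t(552,476),S,s(152,346)))
print("trim",tri2(T,t(569,541),S,s(142,306)))
print("boss",tri2(T,t(209,229),S,s(468,316)))
b=tri2(T,t(84,281),S,s(568,210)); print("pin",b); w=tri2(T,t(287,192),S,s(402,383)); print("wt",w)
v=(b[0]-w[0]); print(np.degrees(np.arctan2(v[1],v[0])))
# subpixel vertical shift of table upper edge, scene cols 214..232
for n in "ajlmoq":
    p=load(n,"scene")["p"].astype(float).mean(2); e=[]
    for col in range(213,222):
        x=p[185:215,col]; lo,hi=np.median(x[:8]),np.median(x[-6:]); m=(lo+hi)/2; i=np.where((x[:-1]<m)&(x[1:]>=m))[0][0]; e.append(185+i+(m-x[i])/(x[i+1]-x[i]))
    print(n,np.mean(e).round(3))
print([proj(S,[.435,-.243,z])[1].round(3) for z in (.067,.0747,.08)])
```

```text
edge (array([ 0.6565, -0.2365,  0.08  ]), np.float64(0.3)) (array([ 0.4346, -0.2421,  0.0821]), np.float64(1.1))
trim (array([ 0.3984, -0.2506,  0.0801]), np.float64(0.4))
boss (array([ 0.54  , -0.0327,  0.2104]), np.float64(0.6))
pin (array([0.502 , 0.0314, 0.2488]), np.float64(1.3))
wt (array([ 0.5666, -0.075 ,  0.1899]), np.float64(0.3))
121.26373169437744
a 200.46
j 198.982
l 198.059
m 197.996
o 197.997
q 197.999
[np.float64(201.655), np.float64(200.273), np.float64(199.314)]
```

Run:
```python
from h import *
A=load("a","scene")["p"].astype(int);B=load("q","scene")["p"].astype(int)
for n,(u0,v0,u1,v1) in dict(stapler=(345,225,382,278),punch=(403,175,445,217),red=(412,225,460,275)).items(): print(n,np.abs(A-B)[v0:v1,u0:u1].mean().round(2))
T1=load("a","top")["p"].astype(int);T2=load("q","top")["p"].astype(int); print('tape',np.abs(T1-T2)[236:282,278:332].mean().round(2),(np.abs(T1-T2)[236:282,278:332].max(2)>40).sum())
st(); print(sign_off());
```

```text
stapler 1.28
punch 7.38
red 1.25
tape 22.03 375
t 33.33 p [0.4496 0.3501 0.3186] az -40.8 tilt 0.45 q [ 16.  19. -72.  85.  18.  89. -95.] F [ 0.3 -0.5 -0.1] M [-0.07 -0.06  0.02] w 0.0501
the job is handed in; nothing more can be done
None
```

Run:
```python
from h import *
crop("a","top",270,230,340,290,5,"z1");crop("q","top",270,230,340,290,5,"z2")
cv2.imwrite("pics/z.png",np.hstack([cv2.imread("pics/z1.png"),cv2.imread("pics/z2.png")]))
```

```text
(no output)
```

View pics/z.png

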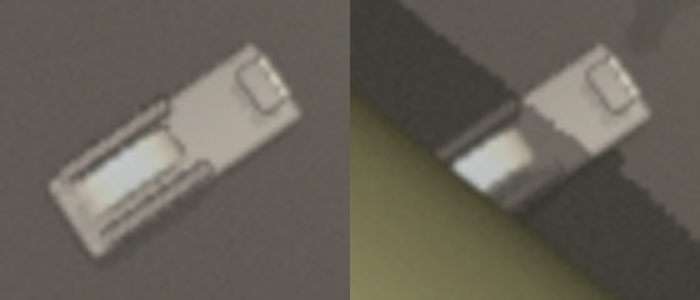

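The table is up against its stop collars and the crank is standing home on the shaft. I handed the job in at about 33 s; the hand-in reports no verdict.

**What I did:** I took the smaller grey crank by its boss and turned it to match the square end, about −40°. It went on with only a few newtons. I then wound it clockwise about 2.5 turns by the grip at around 6.5 N, and released it.

**Stop:** At the stop I pushed with about 15 N sideways (tangentially) at the grip. There was also about 12 N vertical force at the wrist at that moment, because the tool had tilted slightly. That makes roughly 20 N in all. The crank did not move, and the table edge stayed put in the pictures to about 0.02 mm during the push and after release.

**Last checks:**
- **Table:** the far corners measured 80.0 and 82.1 mm, against 80.1 mm for the trimmer board. The 2 mm between the corners is measuring noise.
- **Crank:** the boss top measured 210.4 mm, against 212 mm expected when home. It was within about 1 mm of the shaft's axis and upright.
- **Crank angle:** two readings disagreed, 118° and 121°. Play in the socket and reading error would explain that.
- **Neighbours:** the stapler and the red crank were unchanged. The tape dispenser's comparison failed at first, but a closer look showed only the arm and its shadow in the way, with the dispenser in place. The hole punch differed slightly (7.4 against about 1.3 grey levels) and I saw no shift in the full picture. I did not look at it closer.

**One slip:** just as the stop was met, my 9 N grip on the sleeve slipped. I took hold of it again and repeated the push to confirm the stop.

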